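# Load the filter cubes into a microscope's filter changer

### The job

Take the cover off the loading opening of the filter changer and plug every filter cube from the grey mat fully home into a free socket of the slide carriage, its window towards the side of the lamp collar; the opening shows one socket at a time, so pull up the index plunger knob, slide the carriage by it and let the pin drop into the hole for the next socket. Then run the carriage to its working stop, the last hole at the lamp collar's end, with the plunger dropped in, and put the cover back flat on its opening. Do not push the oil bottle, the slide box or the objective about.

Things in the scene. Friction and masses are not known exactly. Their poses are not given: they have to be found in the camera images.
- changer: Filter changer, fixed: white box with amber clear roof on a grey base plate. Origin: on the bench under the centre of the loading opening; x away from the robot at yaw 0, y along the slide, z up. In mm: base plate x -110 to 66, y -194 to 142, top z 12; walls x -60 to 60, y -190 to 138; roof z 96 to 100. Index bar in front: x -102 to -78, top z 26, four holes at y 52, 0, -52, -104.
- opening (a point): Centre of the loading opening at the roof's top face, 100 mm above the bench; axes as the changer's. The opening is 106 mm (x) by 50 mm (y) through the 4 mm roof, so beside a cube there is room for the fingers only along x: hold the cube across its x sides.
- lamp_collar (a point): Centre of the outer end of the lamp collar, a black tube 52 mm across, 40 mm long, standing out of the box's back wall (+x side) at changer y -104, its axis 62 mm above the bench.
- carriage (a joint): Position of the slide carriage, m; grows as it slides towards the changer's -y. Pin over a hole at 0 (socket A under the opening), 0.052 (B), 0.104 (C), 0.156 (working stop: all sockets under the roof at the lamp collar's end); 1 mm play each way. End stops 2 mm beyond the first and last. Slides with 2 to 5 N when unlocked. Starts anywhere from 0.006 to 0.146, mostly left between holes.
- plunger (a joint): Lift of the spring-loaded index plunger, m: 0 with the pin down in a hole, 0.010 with the pin riding on the bar between holes, 0.013 fully pulled; above 0.0105 the pin is clear. The spring pushes down with 7 N at 0, 13.5 N at 0.013: let go over a hole the pin drops in, let go between holes it rides on the bar and drops into the next hole it is slid over.
- index_knob (a point): Middle of the black plunger knob, an upright knurled cylinder 30 mm across, 31 mm tall; 76 mm above the bench with the pin home, rising with the plunger; in front of the box at changer x -90 mm, y 52 mm minus the carriage position. Grip it from above, pull straight up, slide it along. The barrel under it is 18 mm across, top 58 mm above the bench.
- bay_A (a point): Socket A of the carriage: where the origin of a fully seated cube lies, 30 mm above the bench; axes as the changer's. Sockets are 43 (x) by 37 mm (y), 16 deep, rim 44 mm above the bench, with a 12 mm wide notch for the key rib in the +x wall: a cube fits one way only, its x along the changer's x. Its shoulders rest on the rim, its top is 90 mm above the bench, 6 mm under the roof.
- bay_B (a point): The same for socket B, 52 mm from A towards the changer's +y.
- bay_C (a point): The same for socket C, 104 mm from A towards the changer's +y.
- cover: Loose cover lying in the opening at the start, 160 g: black plate 120 (x) by 62 mm (y), 5 thick, a locating step 102 by 46 mm, 5 deep under it, an upright aluminium knob 24 mm across, 26 tall in the middle of its top (5 to 31 mm above the origin). Origin: centre of the plate's underside (top of the step); z up. Fitted, its origin is at 'opening', axes as the changer's. May lie anywhere meanwhile.
- mat: Grey mat, fixed, 220 by 300 mm, 4 mm thick, on which the cubes stand. Origin: centre of its underside.
- oil_bottle: Bystander: amber bottle 34 mm across, 75 mm tall, origin at the centre of its underside.
- slide_box: Bystander: grey box for slides, 84 by 98 by 34 mm, origin at the centre of its underside.
- objective: Bystander: steel microscope objective standing on its thread, 28 mm across, 50 mm tall, origin at the centre of its underside.
- cube_1: Filter cube, 100 to 200 g: black block 60 mm tall, round glass window in one side. Origin: centre of its underside; z up, x out of the window. Body 46 (x) by 40 mm (y) from 14 mm up, below it the steel plug foot 40 by 34 mm, bevelled, with a key rib 8 mm wide, 3 mm out of its +x face. White line on top over the window. Two or three cubes are present, upright on the mat, windows away from the robot within 40 degrees.
- cube_1_window (a point): Centre of the window of cube_1, 23 mm along its x and 38 mm above its underside.
- cube_2: Filter cube, the same as cube_1 in everything; it may be absent.
- cube_2_window (a point): Centre of the window of cube_2, 23 mm along its x and 38 mm above its underside.
- cube_3: Filter cube, the same as cube_1 in everything; it may be absent.
- cube_3_window (a point): Centre of the window of cube_3, 23 mm along its x and 38 mm above its underside.
There are look-alikes about, which are no part of the job. Leave any blue look-alike of the cube_2 alone. Leave any blue look-alike of the cover alone.

How it is judged:
By the outcome, as a careful person would: the job done as asked, in the order asked, and still so for the second after the job is handed in, with the robot touching nothing.
Of cube_1, cube_2, cube_3 only 2 to 3 are there at a start; the rules pass over those that are not, and their reading is None.
At some moment in a run one of cube_1, cube_2, cube_3 may be knocked a few centimetres aside while the robot is not near it.
Once in a run the grip may slacken for a moment while it holds something.
It also fails if it takes over 210 s, if anything falls off the work surface, if the arm or the gripper's body presses on something with over 40 N, if the wrist force passes 120 N, or if a joint passes its speed limit or range.

### The arm

A 6-joint arm with a two-finger parallel gripper is mounted at the origin on the work surface. World frame = base frame: x ahead of the robot, y to its left, z up, the work surface at z = 0. Lengths are in m, angles in rad, forces in N, time in s.
With the tool pointing down it reaches from about 0.35 to 0.85 m from the base axis. Payload 8.1 kg.
Tool frame: the origin (TCP) lies on the mounting face of the last link; the fingertips stand 186 mm ahead of it and the grasp point (between the pads) lies 167 mm ahead of it; y points along the fingers, x is the direction in which the jaws open and shut, and the axes are right-handed (so a half turn about y gives the same grasp; the last joint's range is limited). The gripper opens to 93 mm and grips with 3 to 60 N. Pads are 15 mm wide; open, the fingers measure 128 mm over their backs; the gripper's body (75 mm by 188 mm) begins 65 mm behind the grasp point.
Start: joints at [1.102, 0.13, 1.488, -0, 1.523, -0.085], TCP at [0.225, 0.556, 0.405] pointing down, gripper open.
Joint ranges: [-2.96, 2.96], [-0.89, 2.26], [0.02, 2.5], [-1.34, 4.48], [0, 2.73], [-2.66, 2.66]. Speed limits (rad/s): [2.39, 2.39, 2.79, 3.14, 3.14, 3.14].

### API

Orientations are given as a rotation vector (axis times angle).
In Python, from plant import robot, imaging gives the robot as it stands.
- The arm moves only by the shell command python3 -m inch 'ROWS' [OPENING] [FORCE]. ROWS is JSON, a list of rows, each an object of numbers: "x", "y", "z": the shift along the tool's x, y, z in mm; "twist": the turn about the tool's y in rad. In form: [{"x": .., "y": .., "z": .., "twist": ..}, ...]. A call has 1 to 12 rows; each row shifts and turns the commanded pose from where the row before left it, along the tool's axes as they then stand; what a row does not reach is not made up. A row lasts 1/10 s, in which the tool goes at most 50 mm and 8.59 degrees, less where a joint would pass 70% of its speed; a pose out of reach is approached as far as the arm can. A call with a gripper value outside its range is refused whole. OPENING is the gripper command: -1 is shut, 1 is fully open, values between are in proportion, set as the call begins (- or left out, the last holds). The fingers move at their own pace and stop on an object; FORCE is the grip in N (left out, the last holds). Time passes only in rows, so rows that do not move let the fingers close. It gives the time, the measured TCP pose, the force and the opening at its end, in the units of the state.
- robot.read_state(): the state, without advancing time (a new reading comes with each control period).
- imaging.read_camera(name): name is "scene" or "top" or "wrist"; returns a dict with "color" (384x512x3 uint8, red, green, blue), "depth" (384x512 float32, m along the optical axis (not along the pixel's ray), 0 where there is no reading), "fx", "fy", "cx", "cy" (pixels), "k1" (the pictures are not rectified: a ray, as slopes to the right and down, at radius r is drawn at 1 + k1 r^2 times it, then the intrinsics apply), "rvec" (rotation vector, rad) and "tvec" (3), from world to camera coordinates, as OpenCV has them; the wrist camera has in their place "tool_from_camera" (4x4, takes a point from camera to tool coordinates, whose origin is the TCP and whose axes are the tool frame's). Camera axes: x right, y down, z forward; pixel columns grow to the right and rows downward; lengths in m; the calibration is good to about 2 mm. A picture is of the moment at which its call begins: read the wrist's pose just before it.
- robot.close_job(): hands the job in, once; it reports no verdict.
The state is a dict: "t": time; "q": joint angles; "dq": joint speeds; "joint_torque": joint torques, N m; "tool_pos": TCP position; "orientation": TCP orientation; "force": force on the tool from outside, world axes, zero at the start; "wrist_torque": the same for the moment, N m; "opening": finger opening in m.
Only numpy, scipy, OpenCV 4.12 (cv2) and the standard library are available. Lean on these libraries where they do the work, as an engineer would, in place of code of your own. Each camera call takes 0.05 s, during which the arm holds its last target.

## Working session

There is one attempt and no reset: what is moved stays moved. The work goes in short steps, Python scripts to look and compute and a shell command to move; the robot and the scene stay as the last step left them, time stands still between calls to the robot, and variables do not carry over. Pictures are saved under pics/ and viewed, and the job is handed in when it is done.

```bash
ls; mkdir -p pics; python3 - <<'E'
from plant import robot, imaging
import cv2
print(robot.read_state())
for n in ["scene","top","wrist"]:
    im=imaging.read_camera(n)
    print(n,{k:v for k,v in im.items() if k not in("color","depth")})
    cv2.imwrite(f"pics/a_{n}.png",im["color"][:,:,::-1])
E
```

```text
pics
{'t': 0.0, 'q': array([ 1.10160021e+00,  1.31147349e-01,  1.48926507e+00,  1.32724855e-05,
        1.52301125e+00, -8.53941028e-02]), 'dq': array([-0.00119963,  0.00089073,  0.00117393,  0.00162307,  0.00113685,
        0.0010496 ]), 'joint_torque': array([ 2.00367608e-04, -5.59828341e+01, -4.91763031e+01,  7.68296001e-02,
        3.54037376e-02, -1.56763895e-04]), 'tool_pos': array([0.22453882, 0.55615418, 0.4037032 ]), 'orientation': array([-1.3675757 , -0.92079724,  0.92344549]), 'force': array([ 0.34446699, -0.29611531, -0.558053  ]), 'wrist_torque': array([0.03438228, 0.01975828, 0.00848106]), 'opening': 0.09291897613707385}
scene {'fx': 397.8017401317641, 'fy': 397.8017401317641, 'cx': 252.95921786528214, 'cy': 189.23055585000114, 'k1': -0.06436604670639146, 'rvec': array([ 1.52642911,  1.88027188, -0.94019851]), 'tvec': array([ 0.03713943, -0.29216404,  1.40920274])}
top {'fx': 402.56077521965983, 'fy': 402.56077521965983, 'cx': 255.4900918636372, 'cy': 189.6243301672288, 'k1': -0.12873851934609226, 'rvec': array([ 2.04553436, -2.14982833,  0.24594839]), 'tvec': array([0.13464538, 0.58294792, 0.88745489])}
wrist {'fx': 333.3911774411184, 'fy': 333.3911774411184, 'cx': 250.47868258132183, 'cy': 192.2134165920421, 'k1': -0.03909000983661854, 'tool_from_camera': array([[ 9.99999621e-01,  8.15975318e-04,  3.02706064e-04,
        -2.49614099e-04],
       [-6.41768891e-05, -2.77729631e-01,  9.60659278e-01,
         2.04352766e-02],
       [ 8.67944704e-04, -9.60658933e-01, -2.77729474e-01,
         7.74008035e-02],
       [ 0.00000000e+00,  0.00000000e+00,  0.00000000e+00,
         1.00000000e+00]])}
```

View pics/a_scene.png

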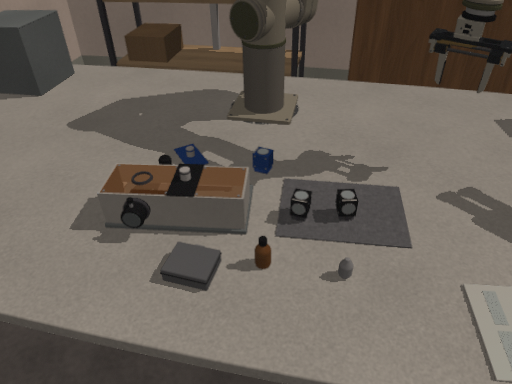

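View pics/a_top.png

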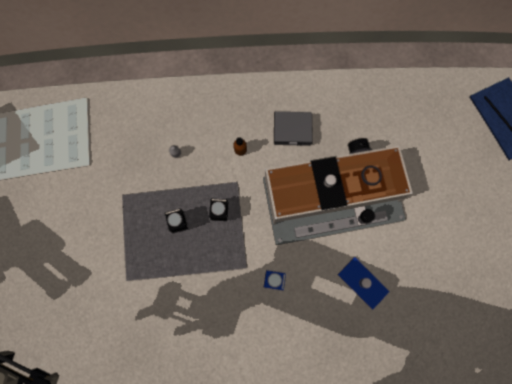

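View pics/a_wrist.png

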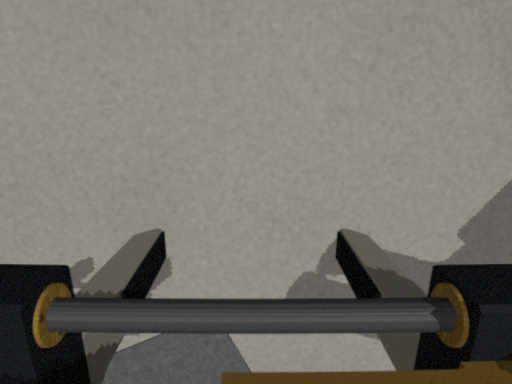

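```bash
cat > h.py <<'E'
import numpy as np, cv2
from scipy.spatial.transform import Rotation as Ro
from plant import robot, imaging
def shot(name):
    s=robot.read_state(); im=imaging.read_camera(name)
    if name=="wrist":
        T=np.eye(4);T[:3,:3]=Ro.from_rotvec(s["orientation"]).as_matrix();T[:3,3]=s["tool_pos"]
        W=T@im["tool_from_camera"]
    else:
        R=Ro.from_rotvec(im["rvec"]).as_matrix();W=np.eye(4);W[:3,:3]=R.T;W[:3,3]=-R.T@im["tvec"]
    im["W"]=W; im["s"]=s
    return im
def slopes(im,uv):
    uv=np.atleast_2d(np.asarray(uv,float)); d=(uv-[im["cx"],im["cy"]])/[im["fx"],im["fy"]]
    u=d.copy()
    for _ in range(20): u=d/(1+im["k1"]*(u**2).sum(1,keepdims=True))
    return u
def plane(im,uv,z):
    u=slopes(im,uv); d=np.c_[u,np.ones(len(u))]@im["W"][:3,:3].T; o=im["W"][:3,3]
    return o+d*((z-o[2])/d[:,2])[:,None]
def cloud(im):
    h,w=im["depth"].shape; vv,uu=np.mgrid[:h,:w]
    u=slopes(im,np.c_[uu.ravel(),vv.ravel()]); d=im["depth"].ravel()[:,None]
    P=np.c_[u,np.ones(len(u))]*d
    return (P@im["W"][:3,:3].T+im["W"][:3,3]).reshape(h,w,3)
def proj(im,P):
    P=np.atleast_2d(P); W=im["W"]; C=(P-W[:3,3])@W[:3,:3]; s=C[:,:2]/C[:,2:]
    s=s*(1+im["k1"]*(s**2).sum(1,keepdims=True)); return s*[im["fx"],im["fy"]]+[im["cx"],im["cy"]]
def save(im,n,crop=None,k=1):
    c=im["color"][:,:,::-1]
    if crop: c=c[crop[1]:crop[3],crop[0]:crop[2]]
    cv2.imwrite(f"pics/{n}.png",cv2.resize(c,None,fx=k,fy=k,interpolation=cv2.INTER_CUBIC))
def tool(s=None):
    s=s or robot.read_state(); R=Ro.from_rotvec(s["orientation"]).as_matrix(); return R,s["tool_pos"]
def go(gx,gy,gz=None,yaw=None):
    """print tool-axis shift (mm) to bring the grasp point to world gx,gy,gz and jaw axis to yaw"""
    R,p=tool(); g=p+R@[0,.167,0]
    d=np.array([gx,gy,g[2] if gz is None else gz])-g
    print("grasp",g.round(4),"jaw yaw",np.degrees(np.arctan2(R[1,0],R[0,0])).round(2),"tilt",R[2].round(4))
    print("world d mm",(d*1e3).round(1),"tool d mm",(R.T@d*1e3).round(1))
    if yaw is not None:
        cur=np.arctan2(R[1,0],R[0,0]); dy=(yaw-cur+np.pi/2)%np.pi-np.pi/2
        print("twist",-dy.round(4),"deg",np.degrees(dy).round(2))
E
python3 - <<'E'
from h import *
im=shot("top"); save(im,"top1",(255,130,425,250),4); save(im,"top2",(115,130,295,300),3.5)
P=cloud(im); np.save("P.npy",P)
R,p=tool();print(R.round(3),p)
for uv in [(330,181),(366,216),(176,220),(219,209),(400,160),(240,147),(320,130)]: print(uv,P[uv[1],uv[0]].round(4))
E
```

```text
[[ 0.374 -0.001 -0.927]
 [ 0.927 -0.001  0.374]
 [-0.001 -1.     0.   ]] [0.22459    0.55623618 0.4040531 ]
(330, 181) [ 0.5855 -0.0613  0.1312]
(366, 216) [ 0.5074 -0.1434  0.0981]
(176, 220) [0.5259 0.2965 0.0636]
(219, 209) [0.5468 0.1937 0.0666]
(400, 160) [ 0.6363 -0.2403  0.1002]
(240, 147) [0.7045 0.1386 0.0489]
(320, 130) [ 7.59e-01 -7.40e-02  4.00e-04]
```

View pics/top1.png

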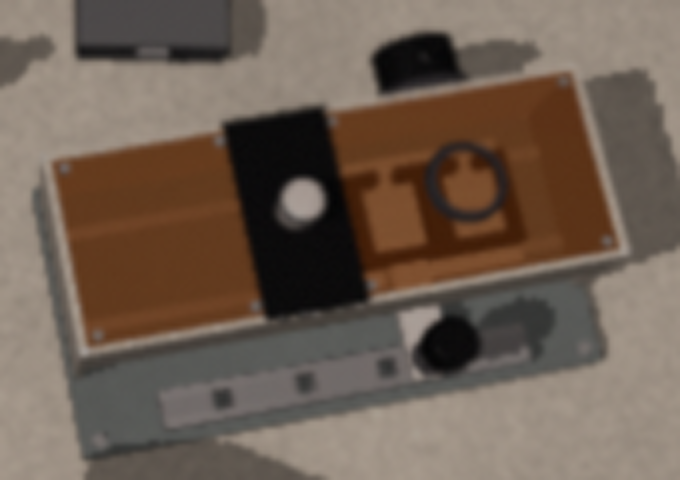

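View pics/top2.png

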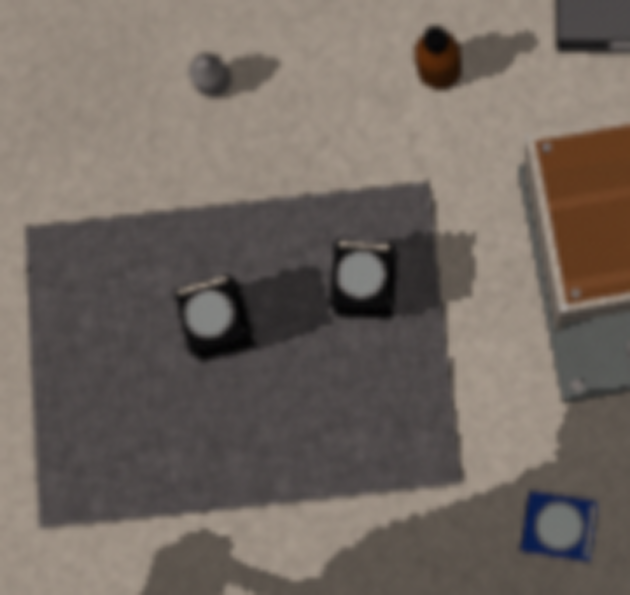

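```bash
python3 - <<'E'
from h import *
im=shot("top"); P=cloud(im)
f=lambda c:[(255.-0.375+x/4,130-0.375+y/4) for x,y in c]
C=plane(im,f([(43,163),(576,72),(629,248),(82,355)]),.1)
print(C.round(4)); print([np.linalg.norm(C[i]-C[(i+1)%4]).round(4) for i in range(4)])
# fit: changer corners
M=np.array([(60,138),(60,-190),(-60,-190),(-60,138)])/1e3
mc=M.mean(0);cc=C[:,:2].mean(0);H=(M-mc).T@(C[:,:2]-cc);U,S,V=np.linalg.svd(H);R=(U@V).T
yaw=np.arctan2(R[1,0],R[0,0]);o=cc-R@mc
print("yaw",np.degrees(yaw),"origin",o,"res",((M@R.T+o-C[:,:2])*1e3).round(1))
# cover
hsv=cv2.cvtColor(im["color"],cv2.COLOR_RGB2HSV)
print("knob top",plane(im,f([(303,199)]),.131))
print("index knob",plane(im,f([(451,338)]),.0915+.0), (R.T@(plane(im,f([(451,338)]),.0955)[0,:2]-o)*1e3))
cov=plane(im,f([(224,123),(324,107),(369,298),(267,318)]),.105);print(cov.mean(0),(cov[:,:2]-o)@R*1e3)
# cubes
g=lambda c:[(115-.36+x/3.5,130-.36+y/3.5) for x,y in c]
for c in [[(176,291),(229,274),(253,348),(200,360)],[(334,240),(396,240),(393,318),(332,315)]]:
    pass
for n,c in (("c1",(209,314)),("c2",(361,275)),("blue",(560,526))):print(n,plane(im,g([c]),.064))
for l in [[(178,290),(227,278)],[(337,244),(389,246)]]:
    q=plane(im,g(l),.064);d=q[0]-q[1];print("line",np.degrees(np.arctan2(-d[0],d[1])),np.linalg.norm(d),q.mean(0))
print("bottle,obj,box",P[147,240],P[151,175],plane(im,[(293,128)],.034))
E
```

```text
[[ 0.6262  0.0806  0.1   ]
 [ 0.6674 -0.2414  0.1   ]
 [ 0.5583 -0.2586  0.1   ]
 [ 0.5126  0.0647  0.1   ]]
[np.float64(0.3246), np.float64(0.1104), np.float64(0.3265), np.float64(0.1147)]
yaw 7.757018736845603 origin [ 0.58759576 -0.06291319] res [[ 2.3  1.4]
 [ 5.3 -1.7]
 [-4.5 -0.7]
 [-3.1  1. ]]
knob top [[ 0.58920859 -0.06250892  0.131     ]]
index knob [[ 0.51255963 -0.1489242   0.0915    ]] [-86.43284897 -73.87220277]
[ 0.58944238 -0.0630672   0.105     ] [[ 60.57214011  29.18378719]
 [ 59.45661572 -30.75466763]
 [-56.21240819 -29.9921839 ]
 [-56.58062457  29.95568011]]
c1 [[0.52755437 0.30037998 0.064     ]]
c2 [[0.54934848 0.19675512 0.064     ]]
blue [[0.3764547  0.07226553 0.064     ]]
line 11.248094607260704 0.03428592979429861 [0.54834434 0.30472755 0.064     ]
line -5.083616555049998 0.03545341005252625 [0.56999023 0.19482492 0.064     ]
bottle,obj,box [0.70377857 0.1385166  0.05098002] [0.70649202 0.30359376 0.03840302] [[0.75450261 0.00121602 0.034     ]]
```

```bash
cat >> h.py <<'E'
def go2(gx,gy,gz,yawdeg):
    """twist first, then shift: print both"""
    R,p=tool(); g=p+R@[0,.167,0]
    cur=np.arctan2(R[1,0],R[0,0]); dy=(np.radians(yawdeg)-cur+np.pi/2)%np.pi-np.pi/2
    R2=Ro.from_rotvec([0,0,dy]).as_matrix()@R
    d=np.array([gx,gy,gz])-g
    print("grasp",g.round(4),"yaw",np.degrees(cur).round(2),"-> twist",(-dy).round(4),"then tool mm",(R2.T@d*1e3).round(1))
O=np.array([0.5885,-0.0628]); YAW=7.76
def ch(x,y):
    a=np.radians(YAW); return O+np.array([[np.cos(a),-np.sin(a)],[np.sin(a),np.cos(a)]])@np.array([x,y])/1e3
def toch(p):
    a=np.radians(YAW); return (np.array([[np.cos(a),np.sin(a)],[-np.sin(a),np.cos(a)]])@(np.asarray(p)[:2]-O))*1e3
E
python3 -c "
from h import *
go2(.589,-.0628,.237,97.8)"
```

```text
grasp [0.2245 0.5561 0.2372] yaw 68.01 -> twist -0.5199 then tool mm [-662.7    0.8 -277.1]
```

```bash
python3 -m inch '[{"twist":-0.13},{"twist":-0.13},{"twist":-0.13},{"twist":-0.13},{"x":-40,"z":-17},{"x":-40,"z":-17},{"x":-40,"z":-17},{"x":-40,"z":-17},{"x":-40,"z":-17},{"x":-40,"z":-17},{"x":-40,"z":-17},{"x":-40,"z":-17}]' && python3 -m inch '[{"x":-40,"z":-17},{"x":-40,"z":-17},{"x":-40,"z":-17},{"x":-40,"z":-17},{"x":-40,"z":-17},{"x":-40,"z":-17},{"x":-40,"z":-17},{},{}]' && python3 -c "
from h import *
go2(.589,-.0628,.237,97.8)
im=shot('wrist');save(im,'w1',k=1.5)
print(proj(im,[(.589,-.0628,.131)]),proj(im,[np.r_[ch(-90,-74),.0955]]))"
```

```text
$[0]: bad value
```

```bash
python3 -m inch '[{"x":0,"y":0,"z":0,"twist":-0.13},{"x":0,"y":0,"z":0,"twist":-0.13},{"x":0,"y":0,"z":0,"twist":-0.13},{"x":0,"y":0,"z":0,"twist":-0.13},{"x":-40,"y":0,"z":-17,"twist":0},{"x":-40,"y":0,"z":-17,"twist":0},{"x":-40,"y":0,"z":-17,"twist":0},{"x":-40,"y":0,"z":-17,"twist":0}]' && python3 -c "
from h import *
go2(.589,-.0628,.237,97.8)"
```

```text
t: 1.05
tool_pos: [0.3142, 0.4056, 0.4046]
orientation: [-1.141, -1.309, 1.309]
force: [0.3, -0.4, 0.7]
opening: 0.0929
grasp [0.3142 0.4056 0.2376] yaw 97.84 -> twist 0.0006 then tool mm [-501.4    0.6 -208.7]
```

```bash
python3 -m inch '[{"x":-45,"y":0,"z":-19,"twist":0},{"x":-45,"y":0,"z":-19,"twist":0},{"x":-45,"y":0,"z":-19,"twist":0},{"x":-45,"y":0,"z":-19,"twist":0},{"x":-45,"y":0,"z":-19,"twist":0},{"x":-45,"y":0,"z":-19,"twist":0},{"x":-45,"y":0,"z":-19,"twist":0},{"x":-45,"y":0,"z":-19,"twist":0},{"x":-45,"y":0,"z":-19,"twist":0},{"x":-45,"y":0,"z":-19,"twist":0},{"x":-45,"y":0,"z":-19,"twist":0},{"x":0,"y":0,"z":0,"twist":0}]' && python3 -c "
from h import *
go2(.589,-.0628,.237,97.8)
im=shot('wrist');save(im,'w1',k=1.5)
print(proj(im,[(.589,-.0628,.131)])*1.5,proj(im,[np.r_[ch(-90,-74),.0955]])*1.5)"
```

```text
t: 2.25
tool_pos: [0.5895, -0.06, 0.4035]
orientation: [-1.145, -1.304, 1.307]
force: [-1.3, 0.4, -0.9]
opening: 0.093
grasp [ 0.5894 -0.0602  0.2365] yaw 97.52 -> twist -0.0049 then tool mm [-2.5 -0.5  0.7]
[[371.38315615 295.68146479]] [[236.55388566 119.65705079]]
```

View pics/w1.png

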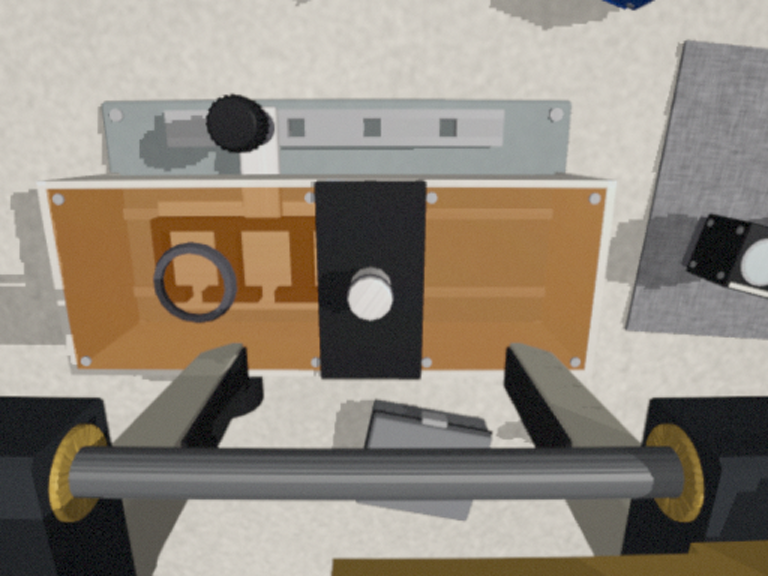

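```bash
cat > fit.py <<'E'
from h import *
def fit(M,C):
    M=np.array(M)/1e3;mc=M.mean(0);cc=C[:,:2].mean(0);U,S,V=np.linalg.svd((M-mc).T@(C[:,:2]-cc));R=(U@V).T
    o=cc-R@mc;print("yaw",np.degrees(np.arctan2(R[1,0],R[0,0])).round(3),"origin",o.round(4));print(((M@R.T+o-C[:,:2])@R*1e3).round(1).tolist())
    return o,R
E
python3 - <<'E'
from fit import *
im=shot("wrist")
s=np.array
A=plane(im,s([(40,182),(614,180),(587,371),(71,374)])/1.5,.1)
fit([(-60,-190),(-60,138),(60,138),(60,-190)],A)
B=plane(im,s([(448,128),(372,128),(296,128)])/1.5,.026)
fit([(-90,52),(-90,0),(-90,-52)],B)
fit([(-60,-190),(-60,138),(60,138),(60,-190),(-90,52),(-90,0),(-90,-52)],np.r_[A,B])
print(plane(im,s([(370,299)])/1.5,.131), plane(im,s([(232,122)])/1.5,.1015))
K=plane(im,s([(317,182),(424,182),(421,378),(320,379)])/1.5,.105);fit([(-60,-31),(-60,31),(60,31),(60,-31)],K)
P=cloud(im);print(P[199,247],P[82,155],P[170,120],P[190,122])
E
```

```text
yaw 7.747 origin [ 0.589  -0.0608]
[[-1.0, -3.2], [-1.1, 1.0], [1.9, 3.0], [0.2, -0.9]]
yaw 7.615 origin [ 0.5902 -0.06  ]
[[0.0, 0.0], [-0.1, -0.0], [0.0, -0.0]]
yaw 7.666 origin [ 0.5895 -0.0604]
[[-0.7, -2.8], [-0.4, 1.4], [2.7, 3.2], [0.5, -0.6], [-0.7, -0.4], [-0.8, -0.4], [-0.6, -0.4]]
[[ 0.58996548 -0.06052458  0.131     ]] [[ 0.50996475 -0.14631831  0.1015    ]]
yaw 7.555 origin [ 0.59   -0.0605]
[[-1.1, -1.8], [-1.0, 1.6], [1.4, 0.2], [0.7, 0.0]]
[ 0.58987252 -0.06027697  0.13029888] [ 0.51044239 -0.14630256  0.10046907] [ 0.58765556 -0.17265315  0.10006645] [ 0.60574784 -0.17051609  0.09975209]
```

```bash
sed -i 's/^O=.*/O=np.array([0.590,-0.0603]); YAW=7.62/' h.py
python3 -m inch '[{"x":0,"y":30,"z":-0.6,"twist":0},{"x":0,"y":30,"z":0,"twist":0},{"x":0,"y":25,"z":0,"twist":0},{"x":0,"y":15,"z":0,"twist":0},{"x":0,"y":8,"z":0,"twist":0},{"x":0,"y":0,"z":0,"twist":0},{"x":0,"y":0,"z":0,"twist":0}]' 
python3 -m inch '[{"x":0,"y":0,"z":0,"twist":0},{"x":0,"y":0,"z":0,"twist":0},{"x":0,"y":0,"z":0,"twist":0},{"x":0,"y":0,"z":0,"twist":0},{"x":0,"y":0,"z":0,"twist":0},{"x":0,"y":0,"z":0,"twist":0},{"x":0,"y":0,"z":0,"twist":0},{"x":0,"y":0,"z":0,"twist":0}]' -1 30
python3 -c "
from h import *
go2(.59,-.0603,.2,97.62)
print(toch((0.50996475,-0.14631831)))"
```

```text
t: 3.05
tool_pos: [0.589, -0.0546, 0.2981]
orientation: [-1.143, -1.31, 1.309]
force: [0.0, 0.7, 0.1]
opening: 0.0928
t: 3.85
tool_pos: [0.5887, -0.0557, 0.2971]
orientation: [-1.144, -1.308, 1.31]
force: [-1.2, -14.3, 4.6]
opening: 0.0344
grasp [ 0.5888 -0.0561  0.1301] yaw 97.8 -> twist 0.0031 then tool mm [ -4.5 -69.9  -0.6]
[-90.73471659 -74.64584452]
```

```bash
python3 -m inch '[{"x":-2,"y":0,"z":0,"twist":0},{"x":-2.5,"y":0,"z":0,"twist":0},{"x":0,"y":0,"z":0,"twist":0},{"x":0,"y":0,"z":0,"twist":0},{"x":0,"y":0,"z":0,"twist":0},{"x":0,"y":0,"z":0,"twist":0}]' 
python3 -c "
from h import *
go2(.59,-.0603,.2,97.62)"
```

```text
t: 4.45
tool_pos: [0.5894, -0.0605, 0.2975]
orientation: [-1.145, -1.308, 1.31]
force: [-0.4, -7.5, 2.8]
opening: 0.0236
grasp [ 0.5896 -0.061   0.1305] yaw 97.76 -> twist 0.0025 then tool mm [  0.4 -69.5  -0.5]
```

```bash
python3 -m inch '[{"x":0,"y":-5,"z":0,"twist":0},{"x":0,"y":-10,"z":0,"twist":0},{"x":0,"y":-20,"z":0,"twist":0},{"x":0,"y":-30,"z":0,"twist":0},{"x":0,"y":-20,"z":0,"twist":0},{"x":0,"y":0,"z":0,"twist":0},{"x":0,"y":0,"z":0,"twist":0}]' 
python3 -c "
from h import *
im=shot('wrist');save(im,'w2',k=1.5)
go2(.455,.37,.06,97.62)"
```

```text
t: 5.15
tool_pos: [0.5892, -0.0591, 0.3814]
orientation: [-1.142, -1.309, 1.309]
force: [-0.4, -0.4, -2.2]
opening: 0.0234
grasp [ 0.5886 -0.059   0.2133] yaw 97.82 -> twist 0.0034 then tool mm [442.8 153.7  75.3]
```

View pics/w2.png

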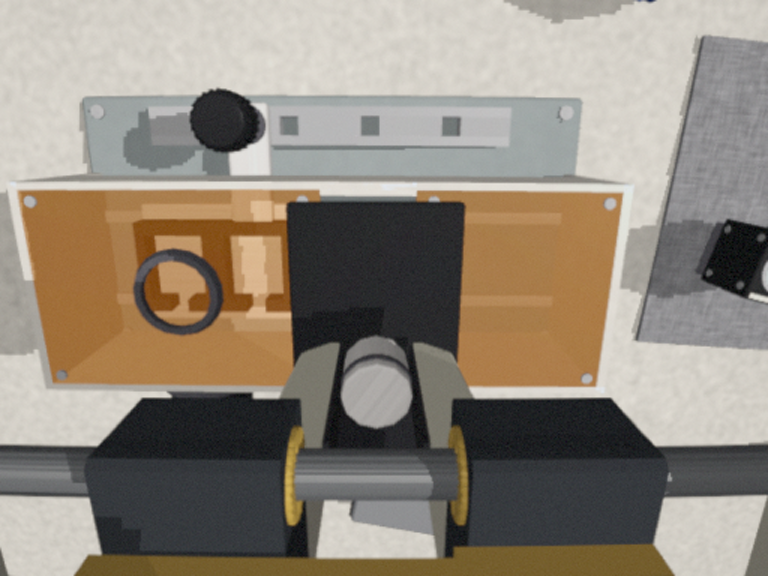

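```bash
python3 -c "
from h import *
im=shot('top')
print(plane(im,[(123,194),(239,183),(246,268),(126,279)],.004).round(3))
P=cloud(im)
for uv in [(140,260),(160,260),(100,250),(85,250),(100,230),(100,270)]: print(uv,P[uv[1],uv[0]].round(3))
save(im,'t2',(60,150,300,310),3)"
```

```text
[[0.61  0.446 0.004]
 [0.624 0.146 0.004]
 [0.409 0.138 0.004]
 [0.394 0.435 0.004]]
(140, 260) [0.44  0.4   0.002]
(160, 260) [0.438 0.349 0.003]
(100, 250) [ 0.469  0.505 -0.001]
(85, 250) [ 0.47   0.545 -0.002]
(100, 230) [ 0.52   0.507 -0.003]
(100, 270) [ 0.418  0.504 -0.001]
```

View pics/t2.png

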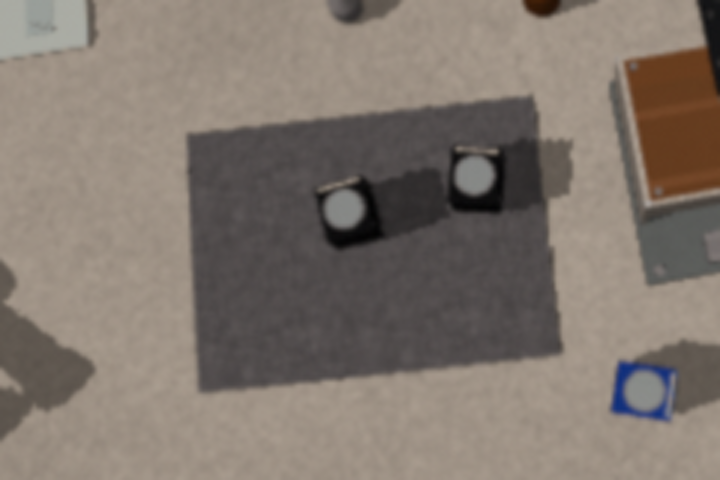

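```bash
python3 -c "
from h import *
go2(.48,.50,.05,97.62)"
```

```text
grasp [ 0.5882 -0.059   0.2127] yaw 97.81 -> twist 0.0034 then tool mm [568.2 163.5  32.7]
```

```bash
python3 -m inch '[{"x":20,"y":0,"z":3,"twist":0},{"x":45,"y":0,"z":3,"twist":0},{"x":45,"y":0,"z":3,"twist":0},{"x":45,"y":0,"z":3,"twist":0},{"x":45,"y":0,"z":3,"twist":0},{"x":45,"y":0,"z":3,"twist":0},{"x":45,"y":0,"z":3,"twist":0},{"x":45,"y":0,"z":3,"twist":0},{"x":45,"y":0,"z":3,"twist":0},{"x":45,"y":0,"z":3,"twist":0},{"x":45,"y":0,"z":3,"twist":0},{"x":45,"y":0,"z":0,"twist":0}]' - 40
python3 -m inch '[{"x":35,"y":0,"z":0,"twist":0},{"x":18,"y":30,"z":0,"twist":0},{"x":0,"y":40,"z":0,"twist":0},{"x":0,"y":40,"z":0,"twist":0},{"x":0,"y":40,"z":0,"twist":0},{"x":0,"y":10,"z":0,"twist":0},{"x":0,"y":0,"z":0,"twist":0},{"x":0,"y":0,"z":0,"twist":0}]' 
python3 -c "
from h import *
go2(.48,.50,.036,97.62)"
```

```text
t: 6.45
tool_pos: [0.4854, 0.448, 0.3795]
orientation: [-1.141, -1.306, 1.312]
force: [0.5, -0.6, -1.3]
opening: 0.023
t: 7.25
tool_pos: [0.4799, 0.4993, 0.2234]
orientation: [-1.142, -1.31, 1.307]
force: [-0.1, -0.1, -1.0]
opening: 0.023
grasp [0.4801 0.4995 0.0564] yaw 97.8 -> twist 0.0031 then tool mm [ 0.5 20.4  0.1]
```

```bash
python3 -m inch '[{"x":0,"y":10,"z":0,"twist":0},{"x":0,"y":5,"z":0,"twist":0},{"x":0,"y":3,"z":0,"twist":0},{"x":0,"y":1.5,"z":0,"twist":0},{"x":0,"y":1,"z":0,"twist":0},{"x":0,"y":0,"z":0,"twist":0},{"x":0,"y":0,"z":0,"twist":0}]' 

```

```text
t: 7.95
tool_pos: [0.4796, 0.4991, 0.2022]
orientation: [-1.142, -1.31, 1.308]
force: [-2.8, -3.1, 6.1]
opening: 0.0232
```

```bash
python3 -m inch '[{"x":0,"y":0,"z":0,"twist":0},{"x":0,"y":0,"z":0,"twist":0},{"x":0,"y":-5,"z":0,"twist":0},{"x":0,"y":-25,"z":0,"twist":0},{"x":0,"y":-40,"z":0,"twist":0},{"x":0,"y":-40,"z":0,"twist":0},{"x":0,"y":-40,"z":0,"twist":0},{"x":0,"y":0,"z":0,"twist":0},{"x":0,"y":0,"z":0,"twist":0}]' 0.3
python3 -c "
from h import *
im=shot('wrist');save(im,'w3',k=1)
go2(.51,-.1463,.16,97.62)"
```

```text
t: 8.85
tool_pos: [0.4798, 0.4993, 0.3535]
orientation: [-1.142, -1.312, 1.306]
force: [0.4, -0.6, -0.2]
opening: 0.0606
grasp [0.4794 0.4989 0.1842] yaw 97.81 -> twist 0.0032 then tool mm [-643.6   24.1   55.2]
```

View pics/w3.png

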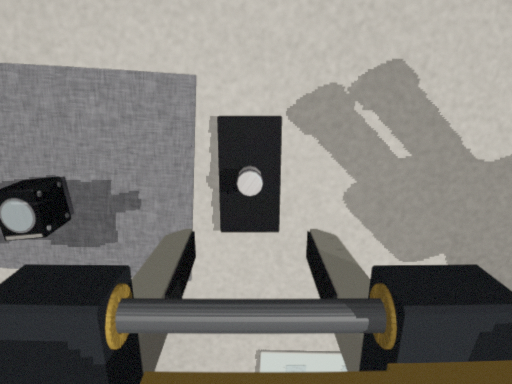

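```bash
python3 -m inch '[{"x":-50,"y":0,"z":4,"twist":0},{"x":-50,"y":0,"z":4,"twist":0},{"x":-50,"y":0,"z":4,"twist":0},{"x":-50,"y":0,"z":4,"twist":0},{"x":-50,"y":0,"z":4,"twist":0},{"x":-50,"y":0,"z":5,"twist":0},{"x":-50,"y":0,"z":5,"twist":0},{"x":-50,"y":0,"z":5,"twist":0},{"x":-50,"y":0,"z":5,"twist":0},{"x":-50,"y":0,"z":5,"twist":0},{"x":-50,"y":0,"z":5,"twist":0},{"x":-50,"y":0,"z":5,"twist":0}]'
python3 -m inch '[{"x":-30,"y":0,"z":0,"twist":0},{"x":-10,"y":0,"z":0,"twist":0},{"x":0,"y":0,"z":0,"twist":0},{"x":0,"y":0,"z":0,"twist":0},{"x":0,"y":0,"z":0,"twist":0}]'
python3 -c "
from h import *
im=shot('wrist');save(im,'w4',k=1.5)
go2(.51,-.1463,.086,97.62)"
```

```text
t: 10.1
tool_pos: [0.5053, -0.1023, 0.3492]
orientation: [-1.139, -1.307, 1.309]
force: [0.4, -0.2, -0.5]
opening: 0.0606
t: 10.6
tool_pos: [0.5116, -0.1386, 0.3507]
orientation: [-1.139, -1.31, 1.31]
force: [-0.3, -0.4, 0.4]
opening: 0.0601
grasp [ 0.5116 -0.1385  0.1839] yaw 97.91 -> twist 0.0051 then tool mm [-7.5 97.9  2.6]
```

View pics/w4.png

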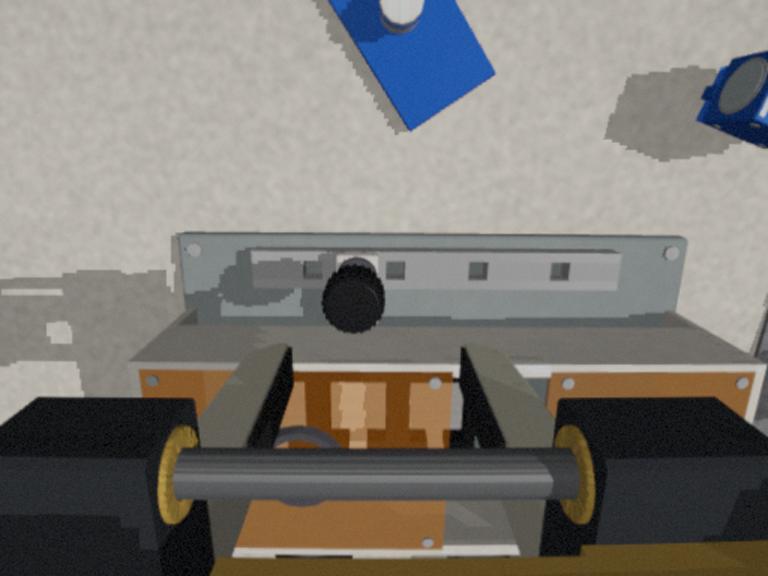

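```bash
python3 - <<'E'
from fit import *
im=shot("wrist");s=np.array
B=plane(im,s([(561,271),(479,271),(396,271),(313,270)])/1.5,.026)
fit([(-90,52),(-90,0),(-90,-52),(-90,-104)],B)
k=plane(im,s([(354,299)])/1.5,.1015)[0];print(k,toch(k))
P=cloud(im);print(P[199,236],P[222,236])
E
```

```text
yaw 7.756 origin [ 0.5909 -0.0623]
[[0.1, -0.1], [-0.1, -0.1], [-0.3, 0.1], [0.2, 0.2]]
[ 0.50714643 -0.14973114  0.1015    ] [-93.98069979 -77.65482487]
[ 0.50737149 -0.14976452  0.09999032] [ 0.5270805  -0.14746869  0.0947433 ]
```

```bash
python3 -m inch '[{"x":-9.5,"y":10,"z":3,"twist":0.005},{"x":0,"y":30,"z":0,"twist":0},{"x":0,"y":30,"z":0,"twist":0},{"x":0,"y":20,"z":0,"twist":0},{"x":0,"y":8,"z":0,"twist":0},{"x":0,"y":0,"z":0,"twist":0},{"x":0,"y":0,"z":0,"twist":0}]'
python3 -m inch '[{"x":0,"y":0,"z":0,"twist":0},{"x":0,"y":0,"z":0,"twist":0},{"x":0,"y":0,"z":0,"twist":0},{"x":0,"y":0,"z":0,"twist":0},{"x":0,"y":0,"z":0,"twist":0},{"x":0,"y":0,"z":0,"twist":0}]' -1 30
python3 -c "
from h import *
go2(.51,-.1463,.086,97.62)"
```

```text
t: 11.4
tool_pos: [0.5104, -0.1501, 0.2541]
orientation: [-1.145, -1.306, 1.305]
force: [0.9, -0.3, -0.3]
opening: 0.0605
t: 12.0
tool_pos: [0.5102, -0.15, 0.2536]
orientation: [-1.145, -1.305, 1.305]
force: [1.1, -1.4, 2.2]
opening: 0.0296
grasp [ 0.5103 -0.1501  0.0866] yaw 97.52 -> twist -0.0018 then tool mm [ 3.8  0.6 -0.2]
```

```bash
python3 -m inch '[{"x":0,"y":-1,"z":0,"twist":0},{"x":0,"y":-1,"z":0,"twist":0},{"x":0,"y":-0.5,"z":0,"twist":0},{"x":0,"y":0,"z":0,"twist":0},{"x":0,"y":0,"z":0,"twist":0},{"x":0,"y":0,"z":0,"twist":0}]' - 45
```

```text
t: 12.6
tool_pos: [0.51, -0.1495, 0.2543]
orientation: [-1.144, -1.306, 1.305]
force: [7.0, -1.1, -12.5]
opening: 0.0293
```

```bash
python3 -m inch '[{"x":0,"y":-1,"z":0,"twist":0},{"x":0,"y":0,"z":0,"twist":0},{"x":3,"y":0,"z":0,"twist":0},{"x":4,"y":0,"z":0,"twist":0},{"x":4,"y":0,"z":0,"twist":0},{"x":0,"y":0,"z":0,"twist":0},{"x":0,"y":0,"z":0,"twist":0}]'
python3 -c "
from h import *
for i in range(3): 
  go2(.51,-.1463,.086,97.62); print(robot.read_state()['force'].round(1)); imaging.read_camera('top')
im=shot('wrist');save(im,'w5',k=1.5)
"
```

```text
t: 13.3
tool_pos: [0.5085, -0.1381, 0.2551]
orientation: [-1.142, -1.306, 1.304]
force: [6.7, 2.3, -13.4]
opening: 0.0295
grasp [ 0.5084 -0.1378  0.0881] yaw 97.54 -> twist -0.0015 then tool mm [-8.6  2.1 -0.5]
[  6.7   2.3 -13.4]
grasp [ 0.5084 -0.1378  0.0881] yaw 97.54 -> twist -0.0015 then tool mm [-8.6  2.1 -0.5]
[  6.9   2.6 -13.1]
grasp [ 0.5084 -0.1378  0.0881] yaw 97.54 -> twist -0.0015 then tool mm [-8.6  2.1 -0.5]
[  8.7   2.2 -13.2]
```

View pics/w5.png

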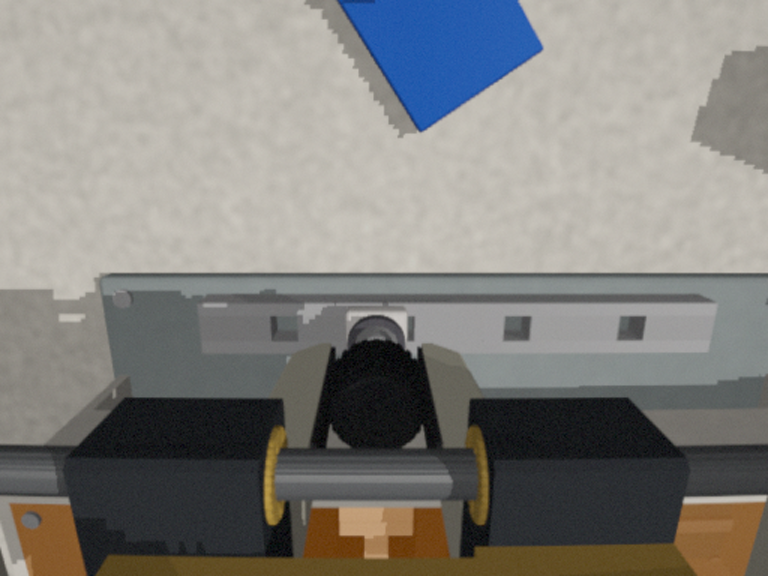

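```bash
python3 -m inch '[{"x":4,"y":0,"z":-1,"twist":0},{"x":4,"y":0,"z":0,"twist":0},{"x":2,"y":0,"z":0,"twist":0},{"x":0,"y":2,"z":0,"twist":0},{"x":0,"y":2,"z":0,"twist":0},{"x":0,"y":0,"z":0,"twist":0},{"x":0,"y":0,"z":0,"twist":0}]'
python3 -c "
from h import *
go2(.51,-.1463,.086,97.62)
"
```

```text
t: 14.2
tool_pos: [0.5078, -0.1289, 0.2523]
orientation: [-1.143, -1.304, 1.306]
force: [-2.0, 2.1, -12.1]
opening: 0.0293
grasp [ 0.5075 -0.1288  0.0853] yaw 97.52 -> twist -0.0018 then tool mm [-17.7  -0.7  -0.1]
```

```bash
python3 -m inch '[{"x":0,"y":2,"z":0,"twist":0},{"x":0,"y":2,"z":0,"twist":0},{"x":0,"y":0,"z":0,"twist":0},{"x":0,"y":0,"z":0,"twist":0}]'
python3 -c "
from h import *
go2(.51,-.1463,.086,97.62)
"
```

```text
t: 14.6
tool_pos: [0.5078, -0.1285, 0.248]
orientation: [-1.142, -1.305, 1.305]
force: [-3.2, 4.9, -12.8]
opening: 0.0294
grasp [ 0.5075 -0.1283  0.081 ] yaw 97.52 -> twist -0.0017 then tool mm [-18.1  -5.   -0.1]
```

```bash
python3 -m inch '[{"x":0,"y":2,"z":0,"twist":0},{"x":0,"y":2,"z":0,"twist":0},{"x":0,"y":0,"z":0,"twist":0},{"x":0,"y":0,"z":0,"twist":0}]'
python3 -c "
from h import *
go2(.51,-.1463,.086,97.62)
im=shot('wrist');save(im,'w6',k=1.5)
"
```

```text
t: 15.0
tool_pos: [0.5078, -0.1284, 0.2444]
orientation: [-1.142, -1.305, 1.305]
force: [-5.0, 5.5, -9.5]
opening: 0.0297
grasp [ 0.5075 -0.1282  0.0774] yaw 97.52 -> twist -0.0017 then tool mm [-18.2  -8.6  -0.1]
```

View pics/w6.png

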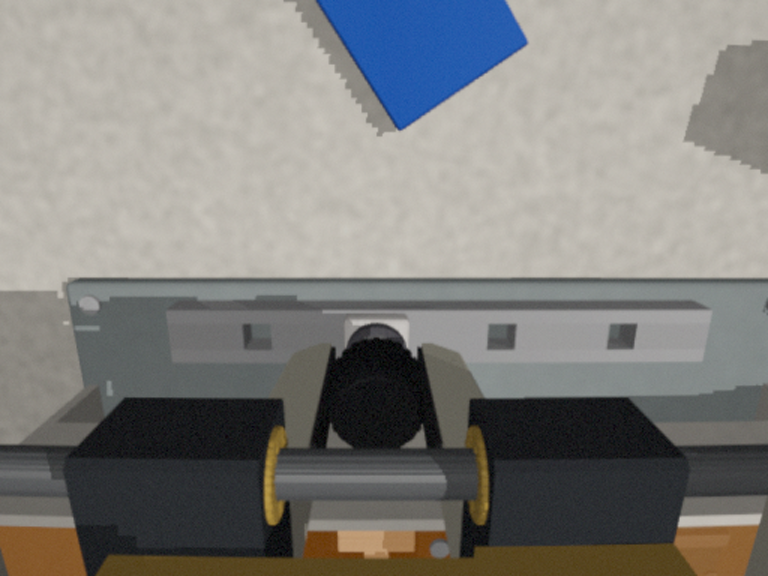

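```bash
python3 -m inch '[{"x":0,"y":1,"z":0,"twist":0},{"x":0,"y":0,"z":0,"twist":0},{"x":0,"y":0,"z":0,"twist":0}]'
python3 -m inch '[{"x":0,"y":0,"z":0,"twist":0},{"x":0,"y":0,"z":0,"twist":0},{"x":0,"y":0,"z":0,"twist":0},{"x":0,"y":-20,"z":0,"twist":0},{"x":0,"y":-30,"z":0,"twist":0},{"x":0,"y":-40,"z":0,"twist":0},{"x":0,"y":0,"z":0,"twist":0},{"x":0,"y":0,"z":0,"twist":0},{"x":0,"y":0,"z":0,"twist":0}]' 0.2
python3 -c "
from h import *
go2(.51,-.1463,.086,97.62)
im=shot('wrist');save(im,'w7',k=1.5);P=cloud(im);print(P[225:262:6,251].round(4))
"
```

```text
t: 15.35
tool_pos: [0.5079, -0.1284, 0.2443]
orientation: [-1.142, -1.305, 1.305]
force: [-8.8, 7.0, -0.5]
opening: 0.0296
t: 16.25
tool_pos: [0.5081, -0.129, 0.3332]
orientation: [-1.144, -1.305, 1.305]
force: [-0.8, -0.3, -0.0]
opening: 0.0556
grasp [ 0.5081 -0.129   0.1662] yaw 97.51 -> twist -0.0019 then tool mm [-17.4  80.2   0.4]
[[ 0.5189 -0.1273  0.0911]
 [ 0.5387 -0.1246  0.0543]
 [ 0.5381 -0.1247  0.0679]
 [ 0.5383 -0.1247  0.0789]
 [ 0.5387 -0.1247  0.0886]
 [ 0.5391 -0.1246  0.0973]
 [ 0.5426 -0.1242  0.0996]]
```

View pics/w7.png

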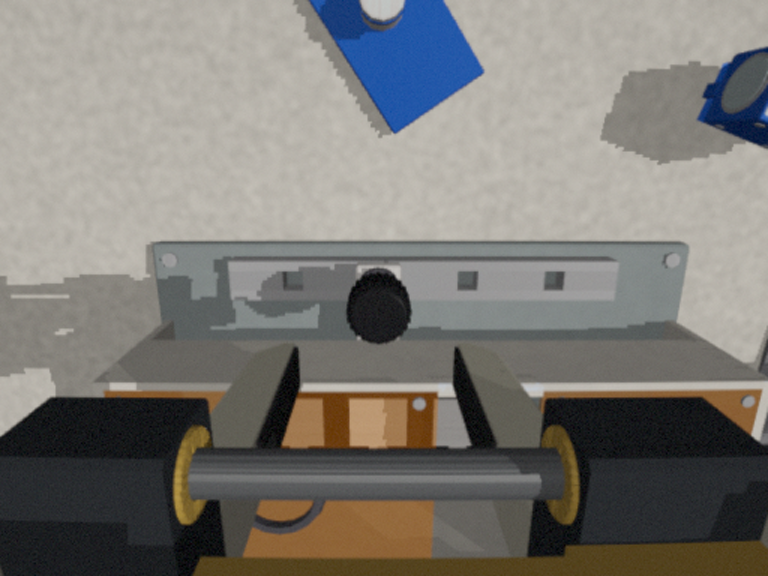

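```bash
python3 - <<'E'
from fit import *
im=shot("wrist");s=np.array
B=plane(im,s([(554,281),(467,281),(293,281)])/1.5,.026)
o,R=fit([(-90,52),(-90,0),(-90,-104)],B)
c=im["color"].max(2); 
m=(c<45).astype(np.uint8); m[:,:215]=0;m[:,290:]=0;m[:165]=0;m[232:]=0
n,l,st,ce=cv2.connectedComponentsWithStats(m);print(st,ce)
k=plane(im,s([(379,308)])/1.5,.0915)[0];print(k,R.T@(k[:2]-o)*1e3)
E
```

```text
yaw -172.448 origin [ 0.4118 -0.0866]
[[-0.0, 0.2], [0.0, 0.3], [-0.0, -0.4]]
[[     0      0    512    384 195050]
 [   231    182     42     48   1558]] [[255.53234043 191.3856242 ]
 [251.45121951 205.81899872]]
[ 0.5032508  -0.12796102  0.0915    ] [-85.19641078 -53.01987514]
```

```bash
python3 - <<'E'
from fit import *
im=shot("wrist");s=np.array
B=plane(im,s([(554,281),(467,281),(293,281)])/1.5,.026);print(B.round(4))
a=np.radians(7.65);R=s([[np.cos(a),-np.sin(a)],[np.sin(a),np.cos(a)]])
for b,y in zip(B,(52,0,-104)): print((b[:2]-R@s([-.09,y/1e3])).round(4))
k=plane(im,s([(379,308)])/1.5,.0915)[0];print(k[:2]-R@s([-.09,-.052]))
E
```

```text
[[ 0.4939 -0.0233  0.026 ]
 [ 0.5008 -0.0749  0.026 ]
 [ 0.5143 -0.1773  0.026 ]]
[ 0.5901 -0.0629]
[ 0.59  -0.063]
[ 0.5897 -0.0622]
[ 0.58523472 -0.06433941]
```

```bash
sed -i 's/^O=.*/O=np.array([0.590,-0.063]); YAW=7.65/' h.py; python3 -c "
from h import *
print(robot.read_state()['q'].round(2))
go2(.549,.1965,.19,97.51); go2(.549,.1965,.19,-5)
"
```

```text
[-0.35 -0.03  1.79 -0.    1.39 -2.05]
grasp [ 0.5075 -0.1287  0.1653] yaw 97.51 -> twist 0.0001 then tool mm [317.  -24.5 -83.6]
grasp [ 0.5075 -0.1287  0.1653] yaw 97.51 -> twist -1.3524 then tool mm [ -13.   -25.4 -327.6]
```

```bash
python3 -m inch '[{"x":20,"y":-10,"z":-5,"twist":0},{"x":40,"y":-15,"z":-12,"twist":0},{"x":40,"y":0,"z":-12,"twist":0},{"x":40,"y":0,"z":-12,"twist":0},{"x":40,"y":0,"z":-12,"twist":0},{"x":40,"y":0,"z":-12,"twist":0},{"x":40,"y":0,"z":-12,"twist":0},{"x":40,"y":0,"z":-7,"twist":0},{"x":17,"y":0,"z":0,"twist":0},{"x":0,"y":0,"z":0,"twist":0.14},{"x":0,"y":0,"z":0,"twist":0.14},{"x":0,"y":0,"z":0,"twist":0.14}]' 0.75
python3 -m inch '[{"x":0,"y":0,"z":0,"twist":0.14},{"x":0,"y":0,"z":0,"twist":0.14},{"x":0,"y":0,"z":0,"twist":0.14},{"x":0,"y":0,"z":0,"twist":0.14},{"x":0,"y":0,"z":0,"twist":0.14},{"x":0,"y":0,"z":0,"twist":0.14},{"x":0,"y":0,"z":0,"twist":0.14},{"x":0,"y":0,"z":0,"twist":0.14},{"x":0,"y":0,"z":0,"twist":0.14},{"x":0,"y":0,"z":0,"twist":0.11},{"x":0,"y":0,"z":0,"twist":0},{"x":0,"y":0,"z":0,"twist":0}]'
python3 -c "
from h import *
go2(.549,.1965,.19,-5)
im=shot('wrist');save(im,'w8',k=1.5)
"
```

```text
t: 17.6
tool_pos: [0.5498, 0.1961, 0.3577]
orientation: [-1.334, -0.988, 0.991]
force: [1.1, -0.2, 0.6]
opening: 0.0816
t: 18.8
tool_pos: [0.5499, 0.1959, 0.3581]
orientation: [-1.57, 0.067, -0.066]
force: [0.1, 0.5, 0.6]
opening: 0.0815
grasp [0.5498 0.1958 0.1911] yaw -4.87 -> twist 0.0024 then tool mm [-0.8  1.1  0.6]
```

View pics/w8.png

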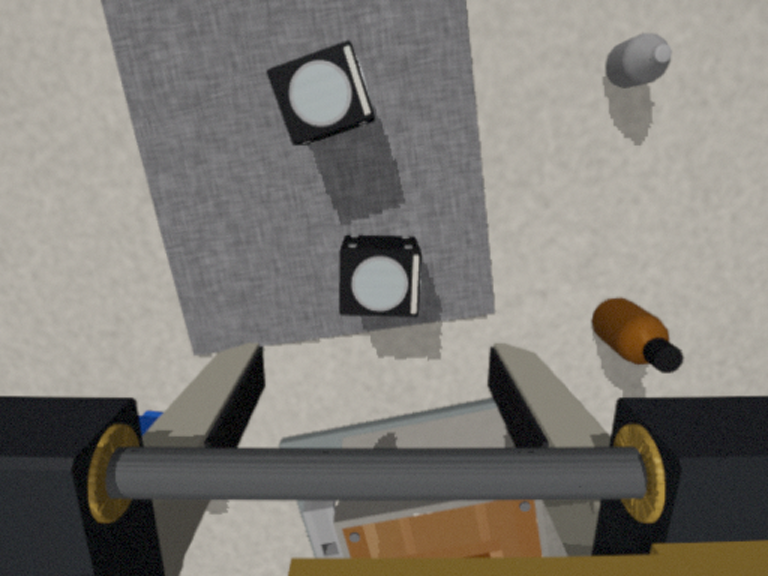

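```bash
python3 - <<'E'
from fit import *
im=shot("wrist");s=np.array
M=[(-23,20),(23,20),(23,-20),(-23,-20)]
for q in ([(342,249),(420,249),(418,317),(340,314)],[(269,74),(352,43),(373,120),(298,142)]):
    A=plane(im,s(q)/1.5,.064);print(A.mean(0)); fit(M,A)
for c in [(380,284),(320,93)]: print(plane(im,s([c])/1.5,.064))
for c in [[(412,256),(415,314)],[(347,47),(367,115)]]:
    q=plane(im,s(c)/1.5,.064);d=q[0]-q[1];print("line",np.degrees(np.arctan2(-d[0],d[1])),np.linalg.norm(d),q.mean(0))
P=cloud(im);print(P[189,253],P[62,213])
save(im,"w8c",(170,15,340,225),3.5)
E
```

```text
[0.55215075 0.19681646 0.064     ]
yaw -6.136 origin [0.5522 0.1968]
[[-1.3, 0.9], [1.2, -0.1], [0.5, 0.0], [-0.3, -0.8]]
[0.53103642 0.29934674 0.064     ]
yaw 13.065 origin [0.531  0.2993]
[[-0.2, 1.6], [0.8, 0.9], [2.2, -0.4], [-2.8, -2.1]]
[[0.55209801 0.19616075 0.064     ]]
[[0.52966857 0.3006166  0.064     ]]
line -0.7769167123614278 0.034397162013088255 [0.57104487 0.19368712 0.064     ]
line 12.034791367312472 0.03429108115982042 [0.54926173 0.3045191  0.064     ]
[0.55185796 0.19679056 0.06511702] [0.52948764 0.30056145 0.06476727]
```

View pics/w8c.png

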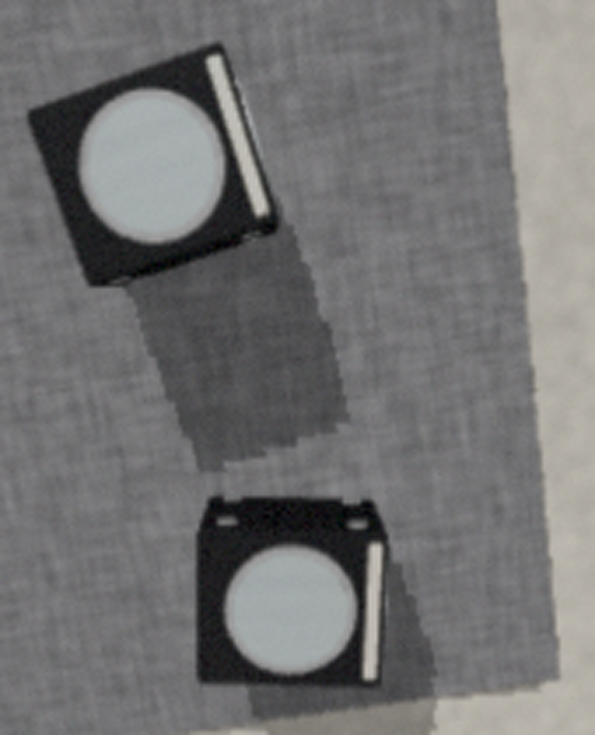

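```bash
python3 -m inch '[{"x":2.1,"y":20,"z":0.9,"twist":0},{"x":0,"y":35,"z":0,"twist":0},{"x":0,"y":35,"z":0,"twist":0},{"x":0,"y":30,"z":0,"twist":0},{"x":0,"y":18,"z":0,"twist":0},{"x":0,"y":8,"z":0,"twist":0},{"x":0,"y":0,"z":0,"twist":0},{"x":0,"y":0,"z":0,"twist":0}]'
python3 -m inch '[{"x":0,"y":0,"z":0,"twist":0},{"x":0,"y":0,"z":0,"twist":0},{"x":0,"y":0,"z":0,"twist":0},{"x":0,"y":0,"z":0,"twist":0},{"x":0,"y":0,"z":0,"twist":0},{"x":0,"y":0,"z":0,"twist":0},{"x":0,"y":0,"z":0,"twist":0}]' -1 40
python3 -c "
from h import *
go2(.549,.1965,.19,-5)
"
```

```text
t: 19.7
tool_pos: [0.5528, 0.1972, 0.2139]
orientation: [-1.569, 0.068, -0.07]
force: [0.6, -0.6, 0.8]
opening: 0.0814
t: 20.4
tool_pos: [0.5523, 0.197, 0.2129]
orientation: [-1.57, 0.069, -0.069]
force: [0.0, -0.6, 2.0]
opening: 0.046
grasp [0.5523 0.197  0.0459] yaw -5.04 -> twist -0.0007 then tool mm [  -3.3 -144.1   -0.8]
```

```bash
python3 -m inch '[{"x":0,"y":-10,"z":0,"twist":0},{"x":0,"y":-25,"z":0,"twist":0},{"x":0,"y":-40,"z":0,"twist":0},{"x":0,"y":-40,"z":0,"twist":0},{"x":0,"y":-25,"z":0,"twist":0},{"x":0,"y":-10,"z":0,"twist":-0.111},{"x":0,"y":0,"z":0,"twist":-0.111},{"x":0,"y":0,"z":0,"twist":0},{"x":0,"y":0,"z":0,"twist":0}]'
python3 -c "
from h import *
go2(.59,-.063,.2,7.65)
im=shot('wrist');save(im,'w9',k=1.5)
"
```

```text
t: 21.3
tool_pos: [0.552, 0.197, 0.3625]
orientation: [-1.568, -0.102, 0.103]
force: [0.1, 1.4, -2.2]
opening: 0.0458
grasp [0.5519 0.1969 0.1955] yaw 7.49 -> twist -0.0027 then tool mm [   3.1   -4.4 -262.7]
```

View pics/w9.png

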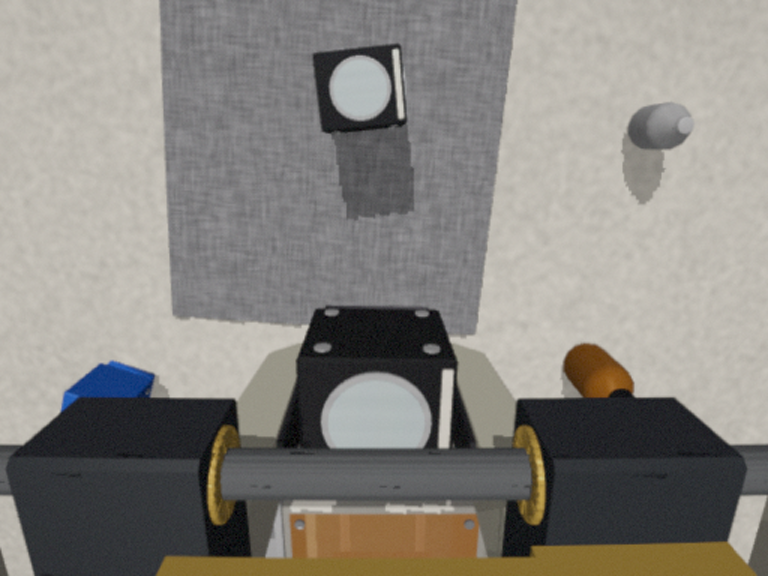

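```bash
python3 - <<'E'
from h import *
im=shot("wrist")
R,p=tool(im["s"]);g=p+R@[0,.167,0]
q=plane(im,np.array([(301,361),(455,362),(331,312),(422,312)])/1.5,g[2]+.0181)
print(((q-g)@R*1e3).round(1))
P=cloud(im)
print((( P[[270,275,228,228],[ 230,260,230,270]]-g)@R*1e3).round(1))
E
python3 -m inch '[{"x":0,"y":0,"z":-20,"twist":0},{"x":0,"y":0,"z":-35,"twist":0},{"x":0,"y":0,"z":-40,"twist":0},{"x":0,"y":0,"z":-40,"twist":0},{"x":3,"y":0,"z":-40,"twist":0},{"x":0,"y":0,"z":-40,"twist":0},{"x":0,"y":0,"z":-30,"twist":0},{"x":0,"y":0,"z":-15,"twist":0},{"x":0,"y":0,"z":-2.7,"twist":-0.003},{"x":0,"y":0,"z":0,"twist":0},{"x":0,"y":0,"z":0,"twist":0},{"x":0,"y":0,"z":0,"twist":0}]'
python3 -c "
from h import *
go2(.59,-.063,.13,7.65)
im=shot('wrist');save(im,'w10',k=1.5)
"
```

```text
[[-21.  -18.1  18.8]
 [ 22.1 -18.1  18.6]
 [-12.2 -18.1  33.3]
 [ 12.4 -18.1  33.4]]
[[ -8.8 -19.5   5.9]
 [  4.  -19.5   3.5]
 [ -9.4  -5.8  19.6]
 [  8.8  -4.9  19.2]]
t: 22.6
tool_pos: [0.5903, -0.0615, 0.3627]
orientation: [-1.568, -0.109, 0.109]
force: [-0.5, 0.2, -1.7]
opening: 0.0458
grasp [ 0.5903 -0.0614  0.1957] yaw 7.94 -> twist 0.005 then tool mm [-0.5 65.7 -1.5]
```

View pics/w10.png

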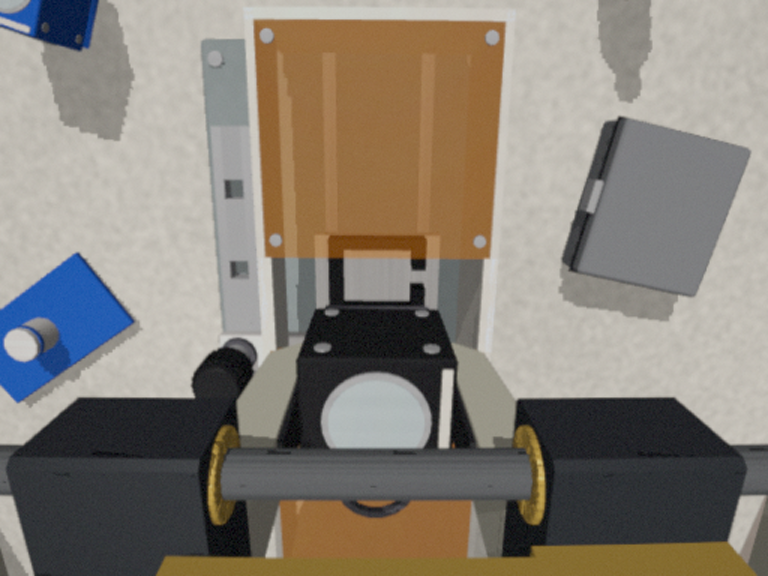

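```bash
python3 -c "
from h import *
im=shot('wrist');save(im,'w10c',(165,130,340,240),4.4)
P=cloud(im)
for u,v in [(225,165),(224,190),(276,165),(280,195),(250,185),(250,172),(212,190),(290,190),(278,184)]: print((u,v),P[v,u].round(4),toch(P[v,u]).round(1))
"
```

```text
(225, 165) [ 0.5676 -0.0366  0.0995] [-18.7  29.2]
(224, 190) [ 0.5667 -0.0718  0.0443] [-24.2  -5.7]
(276, 165) [ 0.605  -0.0312  0.0998] [19.1 29.5]
(280, 195) [ 0.6189 -0.0692  0.0451] [ 27.9 -10. ]
(250, 185) [ 0.5906 -0.0684  0.0266] [-0.1 -5.4]
(250, 172) [ 0.5888 -0.0555  0.0266] [-0.2  7.6]
(212, 190) [ 0.5543 -0.0787  0.0265] [-37.5 -10.8]
(290, 190) [ 0.6303 -0.0679  0.0269] [ 39.3 -10.2]
(278, 184) [ 0.6174 -0.0632  0.0281] [27.2 -3.8]
```

View pics/w10c.png

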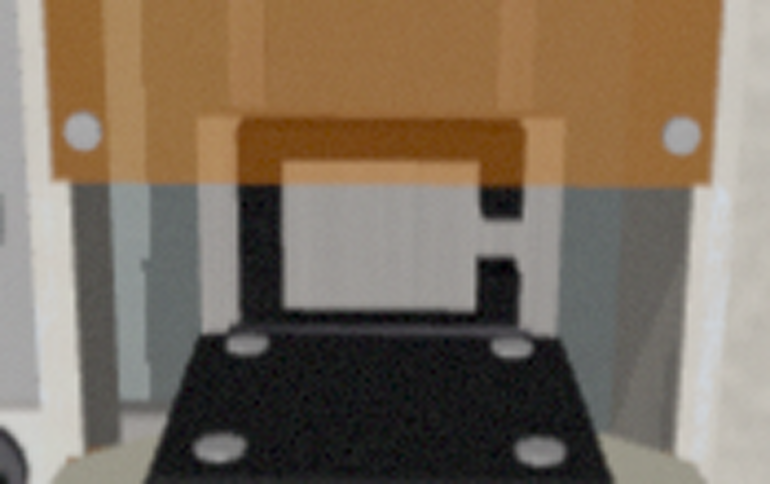

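```bash
python3 - <<'E'
from h import *
im=shot("wrist")
R,p=tool(im["s"]);g=p+R@[0,.167,0]
f=lambda x,y:(165-.39+x/4.4,130-.39+y/4.4)
def T(c,z): 
    q=plane(im,[f(*c)],z)[0]; return ((q-g)@R*1e3).round(1)[[0,2]],toch(q).round(1)
print("L",T((283,240),.028),"R",T((478,240),.028))
print("top",T((380,160),.044),"bot",T((380,312),.028))
print("notch",T((500,219),.028),T((500,258),.028),T((500,219),.044),T((500,258),.044))
print("roof opening edge y+25:",T((200,185),.1),T((600,186),.1))
print("opening x",T((72,186),.1),T((692,186),.1), "roof screws",T((83,131),.1),T((682,136),.1))
E
```

```text
L (array([-21.2,  -5.6]), array([-20.7,  -4.5])) R (array([22. , -5.6]), array([22.5, -4.3]))
top (array([ 0.3, 15.8]), array([ 0.6, 16.9])) bot (array([  0.3, -22.3]), array([  0.9, -21.1]))
notch (array([26.8, -0.8]), array([27.2,  0.6])) (array([27. , -9.7]), array([27.5, -8.4])) (array([25.4,  3.2]), array([25.9,  4.5])) (array([25.6, -5.3]), array([26.1, -4. ]))
roof opening edge y+25: (array([-30.2,  23. ]), array([-29.9,  24. ])) (array([37.4, 22.9]), array([37.8, 24.2]))
opening x (array([-51.9,  22.8]), array([-51.6,  23.7])) (array([53. , 22.9]), array([53.4, 24.3])) roof screws (array([-49.6,  32.2]), array([-49.3,  33.2])) (array([50.8, 31.5]), array([51.1, 32.9]))
```

```bash
python3 -m inch '[{"x":0,"y":10,"z":-2.3,"twist":0.006},{"x":0,"y":25,"z":0,"twist":0},{"x":0,"y":25,"z":0,"twist":0},{"x":0,"y":20,"z":0,"twist":0},{"x":0,"y":12,"z":0,"twist":0},{"x":0,"y":4,"z":0,"twist":0},{"x":0,"y":0,"z":0,"twist":0},{"x":0,"y":0,"z":0,"twist":0}]'
python3 -c "
from h import *
go2(.59,-.063,.072,7.65)
im=shot('wrist');save(im,'w11',k=1.5)
"
```

```text
t: 23.55
tool_pos: [0.5911, -0.0653, 0.2679]
orientation: [-1.569, -0.104, 0.101]
force: [-0.2, 0.8, -1.2]
opening: 0.0458
grasp [ 0.5914 -0.0654  0.1009] yaw 7.5 -> twist -0.0026 then tool mm [-1.1 28.9  2.5]
```

View pics/w11.png

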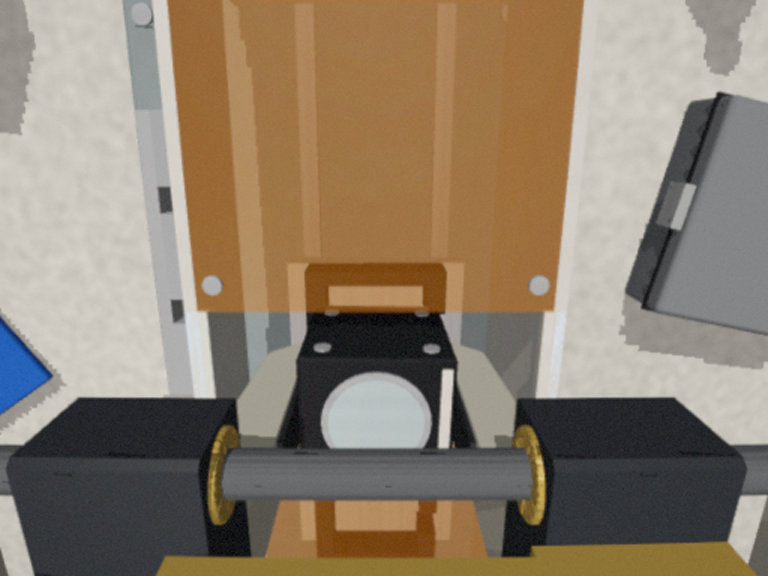

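```bash
python3 -m inch '[{"x":0,"y":6,"z":0,"twist":0},{"x":0,"y":6,"z":0,"twist":0},{"x":0,"y":3,"z":0,"twist":0},{"x":0,"y":2,"z":0,"twist":0},{"x":0,"y":2,"z":0,"twist":0},{"x":0,"y":0,"z":0,"twist":0}]'; python3 -c "
from h import *
go2(.59,-.063,.072,7.65)"
```

```text
t: 24.2
tool_pos: [0.5905, -0.0652, 0.2473]
orientation: [-1.568, -0.102, 0.103]
force: [0.6, 0.5, -1.1]
opening: 0.0459
grasp [ 0.5904 -0.0651  0.0803] yaw 7.51 -> twist -0.0025 then tool mm [-0.1  8.3  2.2]
```

```bash
python3 -m inch '[{"x":0,"y":3,"z":0,"twist":0},{"x":0,"y":3,"z":0,"twist":0},{"x":0,"y":1.5,"z":0,"twist":0},{"x":0,"y":1,"z":0,"twist":0},{"x":0,"y":0,"z":0,"twist":0},{"x":0,"y":0,"z":0,"twist":0}]'; python3 -c "
from h import *
go2(.59,-.063,.072,7.65)"
```

```text
t: 24.8
tool_pos: [0.5907, -0.0652, 0.2393]
orientation: [-1.568, -0.103, 0.103]
force: [0.3, -0.1, -1.9]
opening: 0.0458
grasp [ 0.5907 -0.0652  0.0723] yaw 7.51 -> twist -0.0025 then tool mm [-0.4  0.3  2.3]
```

```bash
python3 -m inch '[{"x":0,"y":1,"z":0,"twist":0},{"x":0,"y":0,"z":0,"twist":0},{"x":0,"y":1,"z":0,"twist":0},{"x":0,"y":0,"z":0,"twist":0},{"x":0,"y":0,"z":0,"twist":0}]'; python3 -c "
from h import *
go2(.59,-.063,.072,7.65)"
```

```text
t: 25.3
tool_pos: [0.5908, -0.0652, 0.2388]
orientation: [-1.569, -0.103, 0.102]
force: [-6.7, 1.0, 11.7]
opening: 0.0459
grasp [ 0.5909 -0.0653  0.0718] yaw 7.51 -> twist -0.0025 then tool mm [-0.6 -0.2  2.4]
```

```bash
python3 -m inch '[{"x":0,"y":0,"z":0,"twist":0},{"x":0,"y":0,"z":0,"twist":0},{"x":0,"y":0,"z":0,"twist":0},{"x":0,"y":-10,"z":0,"twist":0},{"x":0,"y":-20,"z":0,"twist":0},{"x":0,"y":-30,"z":0,"twist":0},{"x":0,"y":-40,"z":0,"twist":0},{"x":0,"y":-20,"z":0,"twist":0},{"x":0,"y":0,"z":0,"twist":0},{"x":0,"y":0,"z":0,"twist":0}]' 0.25
python3 -c "
from h import *
go2(.51,-.1284,.077,97.65)
go2(.51,-.1284,.077,7.65)
im=shot('wrist');save(im,'w12',k=1.5)
P=cloud(im);print(P[270:300:5,250].round(4))
"
```

```text
t: 26.3
tool_pos: [0.5907, -0.0652, 0.3576]
orientation: [-1.569, -0.104, 0.102]
force: [1.4, -0.7, -0.1]
opening: 0.0578
grasp [ 0.5908 -0.0652  0.1906] yaw 7.51 -> twist 1.5683 then tool mm [ 51.7 113.6 -88.5]
grasp [ 0.5908 -0.0652  0.1906] yaw 7.51 -> twist -0.0025 then tool mm [-88.6 113.5 -51.8]
[[ 0.5978 -0.1212  0.0992]
 [ 0.5984 -0.1259  0.0988]
 [ 0.599  -0.13    0.0995]
 [ 0.5996 -0.1346  0.0994]
 [ 0.6002 -0.139   0.0996]
 [ 0.6006 -0.1421  0.102 ]]
```

View pics/w12.png

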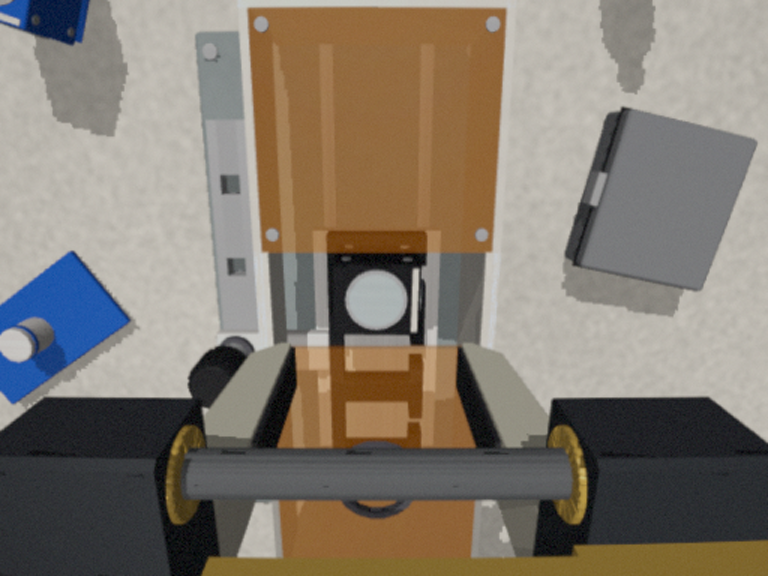

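```bash
python3 -c "
from h import *
im=shot('wrist');P=cloud(im);print(P[196:204:4,245:257:4].round(4)[...,2])"
python3 -m inch '[{"x":-30,"y":0,"z":-17,"twist":0},{"x":-40,"y":0,"z":-23,"twist":0},{"x":-20,"y":0,"z":-11.6,"twist":0},{"x":0,"y":0,"z":0,"twist":-0.14},{"x":0,"y":0,"z":0,"twist":-0.14},{"x":0,"y":0,"z":0,"twist":-0.14},{"x":0,"y":0,"z":0,"twist":-0.14},{"x":0,"y":0,"z":0,"twist":-0.14},{"x":0,"y":0,"z":0,"twist":-0.14},{"x":0,"y":0,"z":0,"twist":-0.14},{"x":0,"y":0,"z":0,"twist":-0.14},{"x":0,"y":0,"z":0,"twist":-0.14}]'
python3 -m inch '[{"x":0,"y":0,"z":0,"twist":-0.14},{"x":0,"y":0,"z":0,"twist":-0.14},{"x":0,"y":20,"z":0,"twist":-0.033},{"x":0,"y":30,"z":0,"twist":0},{"x":0,"y":0,"z":0,"twist":0},{"x":0,"y":0,"z":0,"twist":0}]'
python3 -c "
from h import *
go2(.5085,-.1284,.077,97.65)"
```

```text
[[0.0911 0.0906 0.0901]
 [0.0918 0.0899 0.0912]]
t: 27.6
tool_pos: [0.5076, -0.1279, 0.3551]
orientation: [-1.283, -1.078, 1.081]
force: [0.0, 0.1, 0.6]
opening: 0.0582
t: 28.2
tool_pos: [0.5074, -0.1279, 0.3058]
orientation: [-1.139, -1.305, 1.307]
force: [-0.3, 0.1, -0.1]
opening: 0.0584
grasp [ 0.5068 -0.1276  0.1388] yaw 97.62 -> twist -0.0005 then tool mm [-1.1 61.8 -1.8]
```

```bash
python3 -m inch '[{"x":-1,"y":25,"z":-1.8,"twist":0},{"x":0,"y":20,"z":0,"twist":0},{"x":0,"y":11,"z":0,"twist":0},{"x":0,"y":4,"z":0,"twist":0},{"x":0,"y":0,"z":0,"twist":0},{"x":0,"y":0,"z":0,"twist":0}]'
python3 -m inch '[{"x":0,"y":0,"z":0,"twist":0},{"x":0,"y":0,"z":0,"twist":0},{"x":0,"y":0,"z":0,"twist":0},{"x":0,"y":0,"z":0,"twist":0},{"x":0,"y":0,"z":0,"twist":0},{"x":0,"y":0,"z":0,"twist":0}]' -1 45
python3 -c "
from h import *
go2(.5085,-.1284,.077,97.65)"
```

```text
t: 28.8
tool_pos: [0.5106, -0.1291, 0.2485]
orientation: [-1.145, -1.307, 1.306]
force: [0.2, 0.6, -0.3]
opening: 0.0576
t: 29.4
tool_pos: [0.5101, -0.1281, 0.2475]
orientation: [-1.142, -1.308, 1.305]
force: [-1.4, 5.1, 3.3]
opening: 0.0292
grasp [ 0.5101 -0.1278  0.0805] yaw 97.64 -> twist -0.0001 then tool mm [-0.4  3.5  1.6]
```

```bash
python3 -m inch '[{"x":0,"y":-3,"z":0,"twist":0},{"x":0,"y":-4,"z":0,"twist":0},{"x":0,"y":-4,"z":0,"twist":0},{"x":0,"y":-1.5,"z":0,"twist":0},{"x":0,"y":0,"z":0,"twist":0},{"x":0,"y":0,"z":0,"twist":0}]'
python3 -c "
from h import *
go2(.5085,-.1284,.077,97.65)"
```

```text
t: 30.0
tool_pos: [0.51, -0.1283, 0.2582]
orientation: [-1.142, -1.307, 1.306]
force: [6.4, 2.3, -13.8]
opening: 0.0296
grasp [ 0.5099 -0.1281  0.0912] yaw 97.64 -> twist -0.0001 then tool mm [-0.2 14.2  1.4]
```

```bash
python3 -m inch '[{"x":0,"y":-1,"z":0,"twist":0},{"x":2,"y":0,"z":0,"twist":0},{"x":5,"y":0,"z":0,"twist":0},{"x":6,"y":0,"z":0,"twist":0},{"x":6,"y":0,"z":0,"twist":0},{"x":0,"y":0,"z":0,"twist":0},{"x":0,"y":0,"z":0,"twist":0}]'
python3 -c "
from h import *
go2(.5085,-.1284,.077,97.65)"
```

```text
t: 30.7
tool_pos: [0.5074, -0.1093, 0.2592]
orientation: [-1.142, -1.307, 1.306]
force: [8.2, 3.5, -13.9]
opening: 0.0294
grasp [ 0.5074 -0.109   0.0922] yaw 97.65 -> twist 0.0 then tool mm [-19.4  15.1   1.4]
```

```bash
python3 -m inch '[{"x":6,"y":0,"z":-0.6,"twist":0},{"x":8,"y":0,"z":0,"twist":0},{"x":8,"y":0,"z":0,"twist":0},{"x":6,"y":0,"z":0,"twist":0},{"x":4.5,"y":0,"z":0,"twist":0},{"x":0,"y":0,"z":0,"twist":0},{"x":0,"y":2,"z":0,"twist":0},{"x":0,"y":2,"z":0,"twist":0},{"x":0,"y":2,"z":0,"twist":0},{"x":0,"y":0,"z":0,"twist":0},{"x":0,"y":0,"z":0,"twist":0}]'
python3 -c "
from h import *
go2(.5085,-.1284,.077,97.65)"
```

```text
t: 31.8
tool_pos: [0.5034, -0.077, 0.2532]
orientation: [-1.141, -1.307, 1.306]
force: [5.3, 4.3, -11.6]
opening: 0.0291
grasp [ 0.5032 -0.0768  0.0862] yaw 97.64 -> twist -0.0002 then tool mm [-51.9   9.1   1.6]
```

```bash
python3 -m inch '[{"x":0,"y":2,"z":0,"twist":0},{"x":0,"y":2,"z":0,"twist":0},{"x":0,"y":2,"z":0,"twist":0},{"x":0,"y":0,"z":0,"twist":0},{"x":0,"y":0,"z":0,"twist":0}]'
python3 -m inch '[{"x":0,"y":0,"z":0,"twist":0},{"x":0,"y":0,"z":0,"twist":0},{"x":0,"y":0,"z":0,"twist":0},{"x":0,"y":-20,"z":0,"twist":0},{"x":0,"y":-30,"z":0,"twist":0},{"x":0,"y":-40,"z":0,"twist":0},{"x":0,"y":0,"z":0,"twist":0},{"x":0,"y":0,"z":0,"twist":0}]' 0.2
python3 -c "
from h import *
go2(.53,.3,.19,97.64)
im=shot('wrist');save(im,'w13',k=1.5);P=cloud(im);print(P[190:226:6,251].round(4))"
```

```text
t: 32.3
tool_pos: [0.5034, -0.0767, 0.2476]
orientation: [-1.14, -1.307, 1.305]
force: [3.7, 6.6, -8.5]
opening: 0.0293
t: 33.1
tool_pos: [0.5043, -0.0781, 0.3404]
orientation: [-1.147, -1.308, 1.306]
force: [0.0, 0.9, -0.7]
opening: 0.0559
grasp [ 0.5049 -0.0783  0.1734] yaw 97.62 -> twist -0.0004 then tool mm [371.5 -17.  -75.2]
[[ 0.4919 -0.0799  0.0922]
 [ 0.4967 -0.0792  0.0911]
 [ 0.5011 -0.0786  0.0914]
 [ 0.5054 -0.078   0.092 ]
 [ 0.5105 -0.0773  0.0905]
 [ 0.5155 -0.0767  0.0895]]
```

View pics/w13.png

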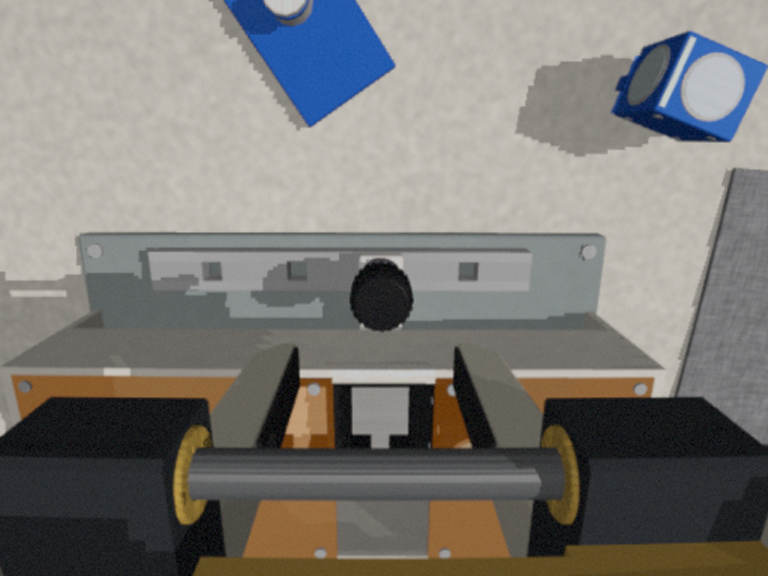

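```bash
python3 -m inch '[{"x":20,"y":0,"z":-4,"twist":0},{"x":40,"y":0,"z":-8,"twist":0},{"x":40,"y":-8,"z":-8,"twist":0},{"x":40,"y":-8,"z":-8,"twist":0},{"x":40,"y":0,"z":-8,"twist":0},{"x":40,"y":0,"z":-8,"twist":0},{"x":40,"y":0,"z":-8,"twist":0},{"x":40,"y":0,"z":-8,"twist":0},{"x":40,"y":0,"z":-8,"twist":0},{"x":31,"y":0,"z":-7,"twist":0},{"x":0,"y":0,"z":0,"twist":0.14},{"x":0,"y":0,"z":0,"twist":0.14}]' 0.75
python3 -m inch '[{"x":0,"y":0,"z":0,"twist":0.14},{"x":0,"y":0,"z":0,"twist":0.14},{"x":0,"y":0,"z":0,"twist":0.14},{"x":0,"y":0,"z":0,"twist":0.14},{"x":0,"y":0,"z":0,"twist":0.14},{"x":0,"y":0,"z":0,"twist":0.14},{"x":0,"y":0,"z":0,"twist":0.14},{"x":0,"y":0,"z":0,"twist":0.14},{"x":0,"y":0,"z":0,"twist":0.09},{"x":0,"y":0,"z":0,"twist":0},{"x":0,"y":0,"z":0,"twist":0},{"x":0,"y":0,"z":0,"twist":0}]'
python3 -c "
from h import *
go2(.53,.3,.19,12)
im=shot('wrist');save(im,'w14',k=1.5)
"
```

```text
t: 34.35
tool_pos: [0.5281, 0.301, 0.3521]
orientation: [-1.276, -1.094, 1.101]
force: [0.7, -0.3, -0.3]
opening: 0.0812
t: 35.55
tool_pos: [0.5287, 0.2998, 0.3539]
orientation: [-1.565, -0.169, 0.171]
force: [-0.1, 0.6, -0.3]
opening: 0.0816
grasp [0.5285 0.2997 0.1869] yaw 12.39 -> twist 0.0068 then tool mm [ 1.5 -3.1 -0. ]
```

View pics/w14.png

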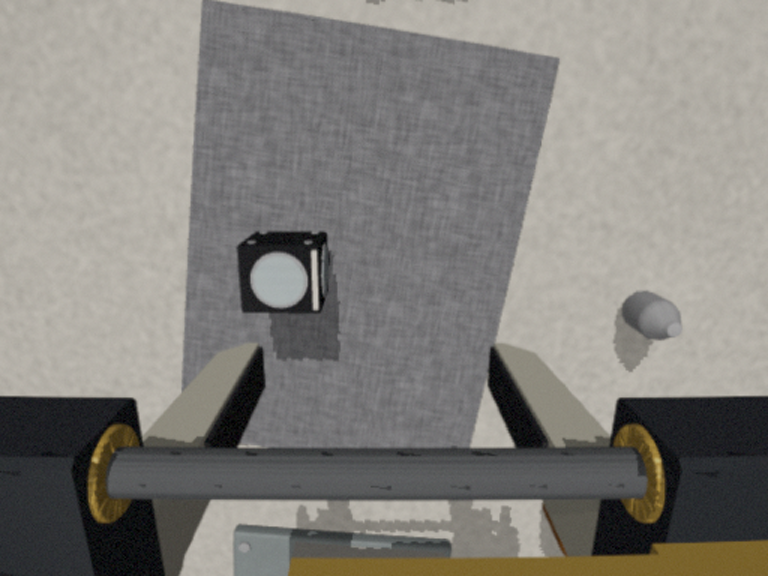

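```bash
python3 - <<'E'
from fit import *
im=shot("wrist");s=np.array
M=[(-23,20),(23,20),(23,-20),(-23,-20)]
A=plane(im,s([(239,247),(322,247),(325,310),(243,312)])/1.5,.064);print(A.mean(0)); o,R=fit(M,A)
print(plane(im,s([(279,280)])/1.5,.064))
q=plane(im,s([(314,251),(316,310)])/1.5,.064);d=q[0]-q[1];print("line",np.degrees(np.arctan2(-d[0],d[1])),np.linalg.norm(d))
P=cloud(im);print(P[187,186])
save(im,"w14c",(150,145,230,245),6)
yaw=np.degrees(np.arctan2(R[1,0],R[0,0]))
go2(*plane(im,s([(279,280)])/1.5,.064)[0,:2],.046,yaw)
E
```

```text
[0.47636084 0.29262445 0.064     ]
yaw 12.867 origin [0.4764 0.2926]
[[-0.3, 1.2], [-0.0, 1.7], [-0.3, -1.9], [0.6, -1.0]]
[[0.4746595  0.29200255 0.064     ]]
line 12.355961880297725 0.034222629035053374
[0.47476189 0.29183924 0.06439819]
grasp [0.5288 0.2998 0.1874] yaw 12.34 -> twist -0.0092 then tool mm [-54.4 141.4   4.4]
```

View pics/w14c.png

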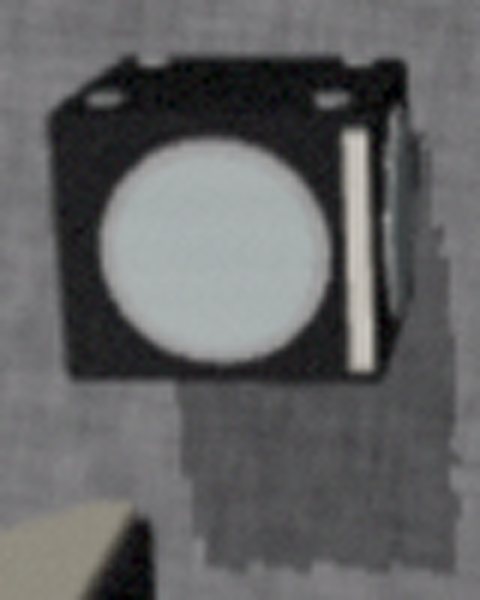

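```bash
python3 -m inch '[{"x":-20,"y":0,"z":2.2,"twist":-0.004},{"x":-24,"y":0,"z":2,"twist":0},{"x":-10,"y":20,"z":0,"twist":0},{"x":0,"y":35,"z":0,"twist":0},{"x":0,"y":35,"z":0,"twist":0},{"x":0,"y":30,"z":0,"twist":0},{"x":0,"y":15,"z":0,"twist":0},{"x":0,"y":6,"z":0,"twist":0},{"x":0,"y":0,"z":0,"twist":0},{"x":0,"y":0,"z":0,"twist":0}]'
python3 -m inch '[{"x":0,"y":0,"z":0,"twist":0},{"x":0,"y":0,"z":0,"twist":0},{"x":0,"y":0,"z":0,"twist":0},{"x":0,"y":0,"z":0,"twist":0},{"x":0,"y":0,"z":0,"twist":0},{"x":0,"y":0,"z":0,"twist":0},{"x":0,"y":0,"z":0,"twist":0}]' -1 40
python3 -c "
from h import *
go2(.59,-.0645,.196,7.65)
"
```

```text
t: 36.65
tool_pos: [0.4761, 0.2928, 0.2154]
orientation: [-1.563, -0.173, 0.169]
force: [1.0, -0.4, 0.6]
opening: 0.0812
t: 37.35
tool_pos: [0.4753, 0.2925, 0.2138]
orientation: [-1.564, -0.171, 0.171]
force: [-1.2, 0.1, 1.9]
opening: 0.0458
grasp [0.4753 0.2925 0.0468] yaw 12.49 -> twist 0.0845 then tool mm [  66.2 -149.2 -369.1]
```

```bash
python3 -m inch '[{"x":0,"y":-10,"z":0,"twist":0},{"x":0,"y":-25,"z":0,"twist":0},{"x":0,"y":-40,"z":0,"twist":0},{"x":0,"y":-40,"z":0,"twist":0},{"x":0,"y":-25,"z":0,"twist":0},{"x":0,"y":-9,"z":0,"twist":0.0845},{"x":5,"y":0,"z":-30,"twist":0},{"x":8,"y":0,"z":-40,"twist":0},{"x":8,"y":0,"z":-40,"twist":0},{"x":8,"y":0,"z":-40,"twist":0},{"x":8,"y":0,"z":-40,"twist":0},{"x":8,"y":0,"z":-40,"twist":0}]'
python3 -m inch '[{"x":8,"y":0,"z":-40,"twist":0},{"x":8,"y":0,"z":-40,"twist":0},{"x":5,"y":0,"z":-36,"twist":0},{"x":0,"y":0,"z":-15,"twist":0},{"x":0,"y":0,"z":-8,"twist":0},{"x":0,"y":0,"z":0,"twist":0},{"x":0,"y":0,"z":0,"twist":0},{"x":0,"y":0,"z":0,"twist":0}]'
python3 -c "
from h import *
go2(.5905,-.0645,.196,7.65)
im=shot('wrist');save(im,'w15',k=1.5)
save(im,'w15c',(165,130,340,240),4.4)
"
```

```text
t: 38.55
tool_pos: [0.5506, 0.0689, 0.3633]
orientation: [-1.568, -0.105, 0.105]
force: [1.5, 0.1, -1.0]
opening: 0.0458
t: 39.35
tool_pos: [0.5896, -0.0631, 0.3628]
orientation: [-1.568, -0.106, 0.106]
force: [0.4, 0.5, -1.2]
opening: 0.046
grasp [ 0.5896 -0.0631  0.1958] yaw 7.74 -> twist 0.0016 then tool mm [ 0.7 -0.2 -1.6]
```

View pics/w15.png

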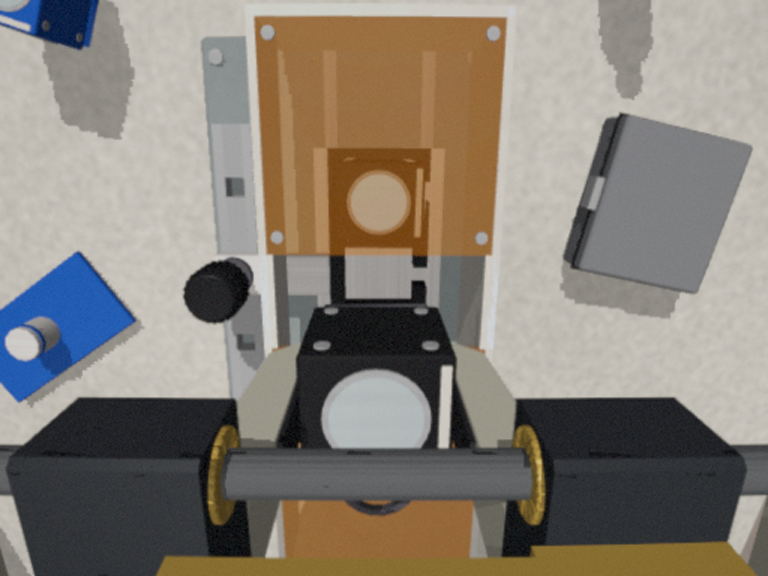

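View pics/w15c.png

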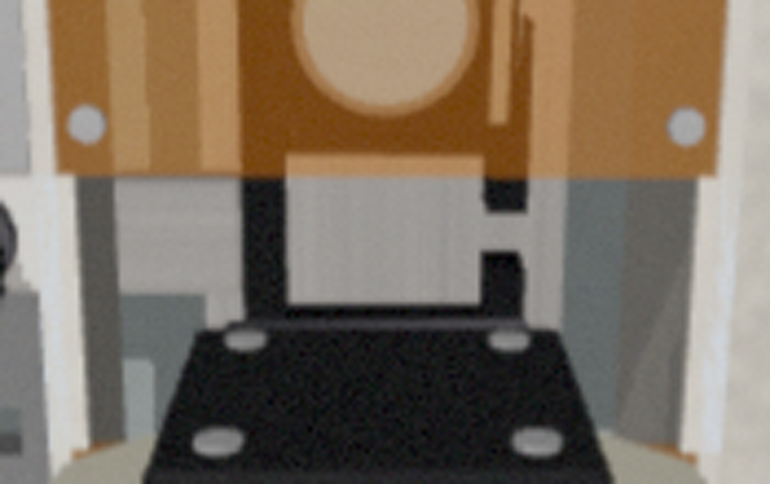

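```bash
python3 - <<'E'
from h import *
im=shot("wrist")
R,p=tool(im["s"]);g=p+R@[0,.167,0]
f=lambda x,y:(165-.39+x/4.4,130-.39+y/4.4)
def T(c,z): 
    q=plane(im,[f(*c)],z)[0]; return ((q-g)@R*1e3).round(1)[[0,2]]
print("L",T((286,240),.028),"R",T((482,240),.028))
print("top",T((380,154),.044),"bot",T((380,304),.028))
print("notch",T((500,211),.044),T((500,252),.028))
print("open edge",T((200,177),.1),T((600,178),.1),"x",T((76,178),.1),T((697,178),.1))
P=cloud(im);C=(P[224:234,225:275]-g)@R*1e3;print("face",np.median(C[...,2]),"z",np.median(C[...,1]))
q=plane(im,np.array([(300,358),(453,358)])/1.5,g[2]+.0172);print(((q-g)@R*1e3).round(1))
E
```

```text
L [-20.5  -5.6] R [22.9 -5.6]
top [ 0.3 17. ] bot [  0.3 -20.4]
notch [25.4  4.9] [27.  -8.3]
open edge [-30.2  24.3] [37.4 24.2] x [-51.2  24.2] [53.8 24.3]
face 19.8386438006933 z -7.128313932820354
[[-21.4 -17.2  19.4]
 [ 21.6 -17.2  19.4]]
```

```bash
python3 -c "
import cv2;a=cv2.imread('pics/w15.png')[330:380,280:470];b=cv2.imread('pics/w10.png')[330:380,280:470]
import numpy as np;cv2.imwrite('pics/cmp.png',cv2.resize(np.vstack([b,a]),None,fx=4,fy=4))"
```

```text
(no output)
```

View pics/cmp.png

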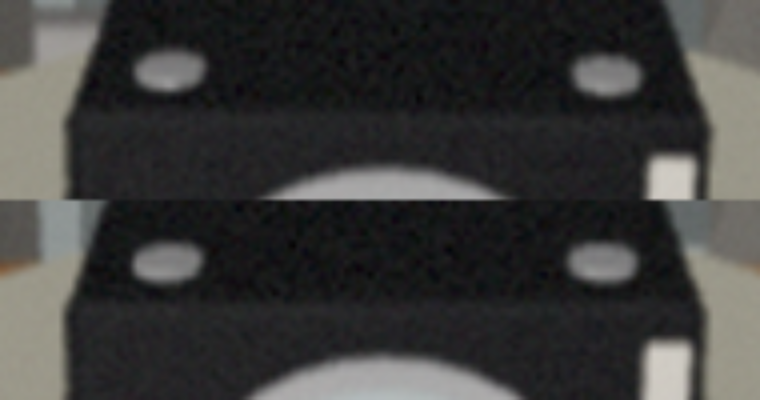

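```bash
python3 -m inch '[{"x":0.9,"y":10,"z":-1.3,"twist":0.002},{"x":0,"y":25,"z":0,"twist":0},{"x":0,"y":25,"z":0,"twist":0},{"x":0,"y":20,"z":0,"twist":0},{"x":0,"y":12,"z":0,"twist":0},{"x":0,"y":8,"z":0,"twist":0},{"x":0,"y":4,"z":0,"twist":0},{"x":0,"y":0,"z":0,"twist":0},{"x":0,"y":0,"z":0,"twist":0}]'
python3 -c "
from h import *
go2(.59,-.063,.0728,7.65)"
```

```text
t: 40.35
tool_pos: [0.5913, -0.0657, 0.2598]
orientation: [-1.569, -0.104, 0.102]
force: [-0.5, 0.3, -1.4]
opening: 0.046
grasp [ 0.5915 -0.0658  0.0928] yaw 7.54 -> twist -0.002 then tool mm [-1.2 19.9  3. ]
```

```bash
python3 -m inch '[{"x":0,"y":4,"z":0,"twist":0},{"x":0,"y":3,"z":0,"twist":0},{"x":0,"y":3,"z":0,"twist":0},{"x":0,"y":2,"z":0,"twist":0},{"x":0,"y":0,"z":0,"twist":0},{"x":0,"y":0,"z":0,"twist":0}]'
python3 -c "
from h import *
go2(.59,-.063,.0728,7.65)"
```

```text
t: 40.95
tool_pos: [0.5908, -0.0656, 0.2466]
orientation: [-1.568, -0.103, 0.103]
force: [-0.4, 0.6, -1.5]
opening: 0.0457
grasp [ 0.5908 -0.0656  0.0796] yaw 7.53 -> twist -0.002 then tool mm [-0.4  6.8  2.7]
```

Already inside the socket with no side force; on down.

```bash
python3 -m inch '[{"x":0,"y":3,"z":0,"twist":0},{"x":0,"y":2,"z":0,"twist":0},{"x":0,"y":1,"z":0,"twist":0},{"x":0,"y":1,"z":0,"twist":0},{"x":0,"y":1,"z":0,"twist":0},{"x":0,"y":0,"z":0,"twist":0},{"x":0,"y":0,"z":0,"twist":0}]'
python3 -c "
from h import *
go2(.59,-.063,.0728,7.65)"
```

```text
t: 41.65
tool_pos: [0.5909, -0.0657, 0.2398]
orientation: [-1.568, -0.103, 0.103]
force: [-4.2, 1.1, 7.3]
opening: 0.0458
grasp [ 0.591  -0.0657  0.0728] yaw 7.54 -> twist -0.002 then tool mm [-0.6 -0.   2.8]
```

```bash
python3 -m inch '[{"x":0,"y":0.8,"z":0,"twist":0},{"x":0,"y":0,"z":0,"twist":0}]'
python3 -m inch '[{"x":0,"y":0,"z":0,"twist":0},{"x":0,"y":0,"z":0,"twist":0},{"x":0,"y":0,"z":0,"twist":0},{"x":0,"y":-10,"z":0,"twist":0},{"x":0,"y":-20,"z":0,"twist":0},{"x":0,"y":-30,"z":0,"twist":0},{"x":0,"y":-40,"z":0,"twist":0},{"x":0,"y":-20,"z":0,"twist":0},{"x":0,"y":0,"z":0,"twist":0},{"x":0,"y":0,"z":0,"twist":0}]' 0.25
python3 -c "
from h import *
go2(.504,-.0772,.0805,7.65)
im=shot('wrist');save(im,'w16',k=1.5)
P=cloud(im);print(P[190:204:4,245:257:4].round(4)[...,2])
t=shot('top');save(t,'t3',(115,130,295,300),3.5)
"
```

```text
t: 41.85
tool_pos: [0.591, -0.0657, 0.2398]
orientation: [-1.569, -0.104, 0.103]
force: [-7.7, 0.8, 13.0]
opening: 0.0459
t: 42.85
tool_pos: [0.5909, -0.0657, 0.3583]
orientation: [-1.569, -0.104, 0.102]
force: [0.1, 0.1, -0.6]
opening: 0.058
grasp [ 0.591  -0.0657  0.1913] yaw 7.53 -> twist -0.002 then tool mm [-87.9 110.7   0.2]
[[0.0909 0.0909 0.091 ]
 [0.0914 0.0909 0.0914]
 [0.0908 0.0897 0.09  ]
 [0.0912 0.0915 0.0902]]
```

View pics/w16.png

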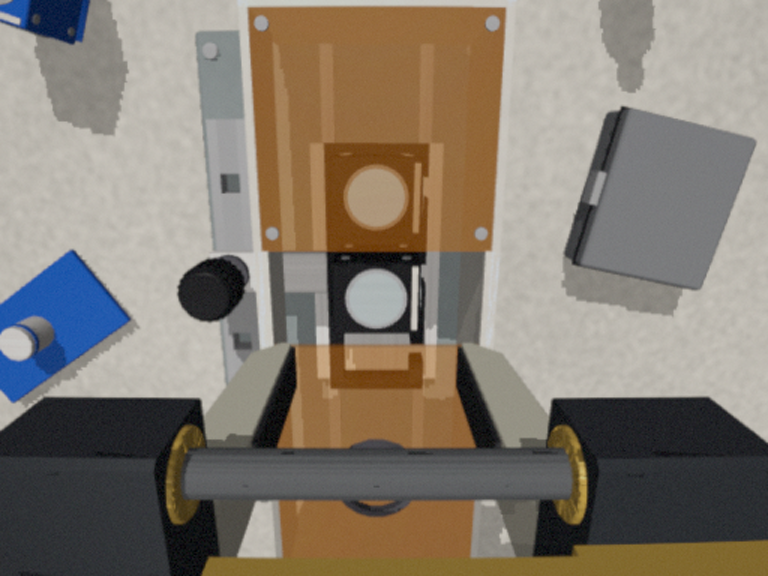

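View pics/t3.png

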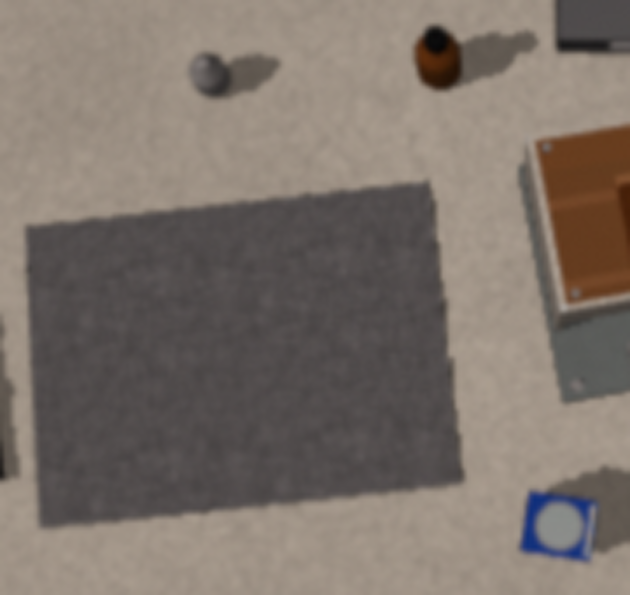

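```bash
python3 -m inch '[{"x":-35,"y":0,"z":0,"twist":0},{"x":-40,"y":0,"z":0,"twist":0},{"x":-12,"y":0,"z":0.2,"twist":0},{"x":0,"y":0,"z":0,"twist":-0.14},{"x":0,"y":0,"z":0,"twist":-0.14},{"x":0,"y":0,"z":0,"twist":-0.14},{"x":0,"y":0,"z":0,"twist":-0.14},{"x":0,"y":0,"z":0,"twist":-0.14},{"x":0,"y":0,"z":0,"twist":-0.14},{"x":0,"y":0,"z":0,"twist":-0.14},{"x":0,"y":0,"z":0,"twist":-0.14},{"x":0,"y":0,"z":0,"twist":-0.14}]'
python3 -m inch '[{"x":0,"y":0,"z":0,"twist":-0.14},{"x":0,"y":0,"z":0,"twist":-0.14},{"x":0,"y":20,"z":0,"twist":-0.033},{"x":0,"y":30,"z":0,"twist":0},{"x":0,"y":0,"z":0,"twist":0},{"x":0,"y":0,"z":0,"twist":0}]'
python3 -c "
from h import *
go2(.5045,-.0772,.080,97.65)"
```

```text
t: 44.15
tool_pos: [0.504, -0.0767, 0.3559]
orientation: [-1.283, -1.078, 1.082]
force: [1.0, 0.8, 0.0]
opening: 0.0578
t: 44.75
tool_pos: [0.5038, -0.0767, 0.3066]
orientation: [-1.139, -1.305, 1.308]
force: [0.0, -0.6, -0.3]
opening: 0.058
grasp [ 0.5032 -0.0765  0.1396] yaw 97.65 -> twist 0.0 then tool mm [-0.9 59.6 -1.4]
```

```bash
python3 -m inch '[{"x":-0.9,"y":25,"z":-1.4,"twist":0},{"x":0,"y":20,"z":0,"twist":0},{"x":0,"y":11,"z":0,"twist":0},{"x":0,"y":4,"z":0,"twist":0},{"x":0,"y":0,"z":0,"twist":0},{"x":0,"y":0,"z":0,"twist":0}]'
python3 -m inch '[{"x":0,"y":0,"z":0,"twist":0},{"x":0,"y":0,"z":0,"twist":0},{"x":0,"y":0,"z":0,"twist":0},{"x":0,"y":0,"z":0,"twist":0},{"x":0,"y":0,"z":0,"twist":0},{"x":0,"y":0,"z":0,"twist":0}]' -1 50
python3 -m inch '[{"x":0,"y":-3,"z":0,"twist":0},{"x":0,"y":-4,"z":0,"twist":0},{"x":0,"y":-4,"z":0,"twist":0},{"x":0,"y":-2,"z":0,"twist":0},{"x":0,"y":0,"z":0,"twist":0},{"x":0,"y":0,"z":0,"twist":0}]'
python3 -c "
from h import *
go2(.5085,-.1284,.077,97.65)"
```

```text
t: 45.35
tool_pos: [0.5066, -0.0777, 0.2492]
orientation: [-1.145, -1.308, 1.307]
force: [0.4, -0.1, 0.5]
opening: 0.0582
t: 45.95
tool_pos: [0.5061, -0.0764, 0.2482]
orientation: [-1.141, -1.308, 1.305]
force: [-2.9, 8.0, 5.3]
opening: 0.0295
t: 46.55
tool_pos: [0.5059, -0.077, 0.2595]
orientation: [-1.142, -1.308, 1.306]
force: [6.6, 2.0, -13.2]
opening: 0.029
grasp [ 0.5059 -0.0768  0.0925] yaw 97.67 -> twist 0.0003 then tool mm [-51.5  15.4   4.3]
```

```bash
python3 -m inch '[{"x":0,"y":-0.5,"z":0,"twist":0},{"x":-3,"y":0,"z":-0.6,"twist":0},{"x":-6,"y":0,"z":0,"twist":0},{"x":-8,"y":0,"z":0,"twist":0},{"x":-8,"y":0,"z":0,"twist":0},{"x":-8,"y":0,"z":0,"twist":0},{"x":0,"y":0,"z":0,"twist":0}]'
python3 -c "
from h import *
go2(.5198,-.1803,.080,97.65)"
```

```text
t: 47.25
tool_pos: [0.5107, -0.1105, 0.2596]
orientation: [-1.142, -1.306, 1.307]
force: [5.3, -0.4, -13.6]
opening: 0.0293
grasp [ 0.5104 -0.1104  0.0926] yaw 97.63 -> twist -0.0003 then tool mm [-70.6  12.5   0. ]
```

```bash
python3 -m inch '[{"x":-6,"y":0,"z":0,"twist":0},{"x":-10,"y":0,"z":0,"twist":0},{"x":-10,"y":0,"z":0,"twist":0},{"x":-10,"y":0,"z":0,"twist":0},{"x":-10,"y":0,"z":0,"twist":0},{"x":-10,"y":0,"z":0,"twist":0},{"x":-8,"y":0,"z":0,"twist":0},{"x":-4,"y":0,"z":0,"twist":0},{"x":-2,"y":0,"z":0,"twist":0},{"x":0,"y":0,"z":0,"twist":0},{"x":0,"y":0,"z":0,"twist":0}]'
python3 -c "
from h import *
go2(.5198,-.1803,.080,97.65)"
```

```text
t: 48.35
tool_pos: [0.5199, -0.1793, 0.2607]
orientation: [-1.141, -1.306, 1.307]
force: [1.0, 0.2, -13.6]
opening: 0.0291
grasp [ 0.5196 -0.1793  0.0937] yaw 97.66 -> twist 0.0002 then tool mm [-1.  13.7 -0.1]
```

```bash
python3 -m inch '[{"x":-0.5,"y":0,"z":0,"twist":0},{"x":0,"y":2,"z":0,"twist":0},{"x":0,"y":2,"z":0,"twist":0},{"x":0,"y":2,"z":0,"twist":0},{"x":0,"y":2,"z":0,"twist":0},{"x":0,"y":0,"z":0,"twist":0},{"x":0,"y":0,"z":0,"twist":0}]'
python3 -c "
from h import *
go2(.5198,-.1803,.080,97.65)"
```

```text
t: 49.05
tool_pos: [0.52, -0.1795, 0.2527]
orientation: [-1.141, -1.307, 1.307]
force: [-2.3, 4.9, -13.7]
opening: 0.029
grasp [ 0.5197 -0.1793  0.0857] yaw 97.67 -> twist 0.0004 then tool mm [-1.   5.7  0.1]
```

In the hole (below riding level, spring still pulling). Lower the rest, let go, look.

```bash
python3 -m inch '[{"x":0,"y":2,"z":0,"twist":0},{"x":0,"y":2,"z":0,"twist":0},{"x":0,"y":1,"z":0,"twist":0},{"x":0,"y":0,"z":0,"twist":0},{"x":0,"y":0,"z":0,"twist":0}]'
python3 -m inch '[{"x":0,"y":0,"z":0,"twist":0},{"x":0,"y":0,"z":0,"twist":0},{"x":0,"y":0,"z":0,"twist":0},{"x":0,"y":-20,"z":0,"twist":0},{"x":0,"y":-40,"z":0,"twist":0},{"x":0,"y":-50,"z":0,"twist":0},{"x":0,"y":0,"z":0,"twist":0},{"x":0,"y":0,"z":0,"twist":0}]' 0.2
python3 -c "
from h import *
go2(.48,.5,.19,97.65)
im=shot('wrist');save(im,'w17',k=1.5);P=cloud(im);print(P[190:220:6,251].round(4))"
```

```text
t: 49.55
tool_pos: [0.5201, -0.1793, 0.2484]
orientation: [-1.14, -1.307, 1.307]
force: [-5.9, 6.9, -6.0]
opening: 0.029
t: 50.35
tool_pos: [0.5214, -0.1807, 0.3618]
orientation: [-1.15, -1.31, 1.307]
force: [0.4, -0.4, 0.4]
opening: 0.0562
grasp [ 0.5224 -0.1812  0.1948] yaw 97.65 -> twist 0.0 then tool mm [680.8   2.4 -48.6]
[[ 0.5162 -0.1821  0.0908]
 [ 0.5212 -0.1815  0.0905]
 [ 0.5263 -0.1808  0.0899]
 [ 0.5457 -0.1782  0.0478]
 [ 0.5457 -0.1782  0.0642]]
```

View pics/w17.png

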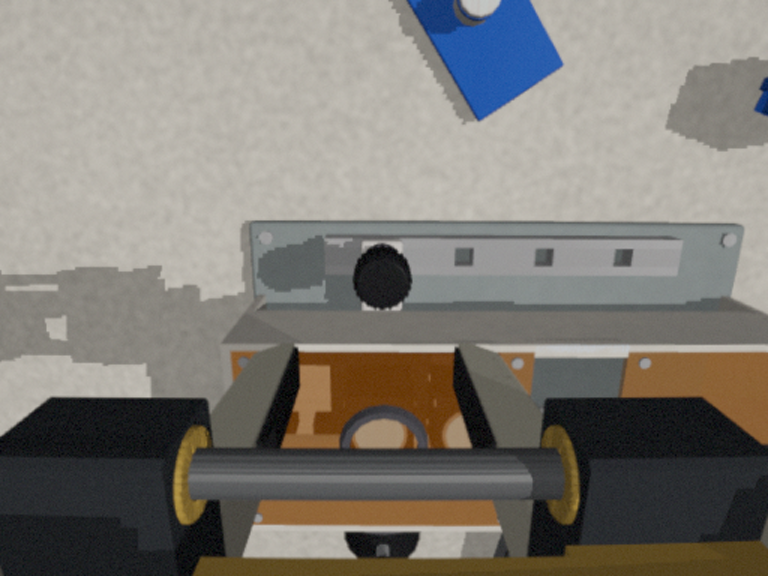

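```bash
python3 -m inch '[{"x":30,"y":0,"z":0,"twist":0},{"x":50,"y":0,"z":-4,"twist":0},{"x":50,"y":0,"z":-4,"twist":0},{"x":50,"y":0,"z":-4,"twist":0},{"x":50,"y":0,"z":-4,"twist":0},{"x":50,"y":0,"z":-4,"twist":0},{"x":50,"y":0,"z":-4,"twist":0},{"x":50,"y":0,"z":-4,"twist":0},{"x":50,"y":0,"z":-4,"twist":0},{"x":50,"y":0,"z":-4,"twist":0},{"x":50,"y":0,"z":-4,"twist":0},{"x":50,"y":0,"z":-4,"twist":0}]'
python3 -m inch '[{"x":50,"y":0,"z":-4,"twist":0},{"x":30,"y":0,"z":-2,"twist":0},{"x":20,"y":0,"z":-2,"twist":0},{"x":0,"y":0,"z":0,"twist":0},{"x":0,"y":0,"z":0,"twist":0},{"x":0,"y":0,"z":0,"twist":0},{"x":0,"y":0,"z":0,"twist":0}]'
python3 -c "
from h import *
go2(.48,.5,.037,97.65)
im=shot('wrist');save(im,'w18',k=1.5)"
```

```text
t: 51.6
tool_pos: [0.4861, 0.4007, 0.3565]
orientation: [-1.143, -1.305, 1.309]
force: [1.3, -1.2, -0.4]
opening: 0.0556
t: 52.3
tool_pos: [0.4819, 0.4977, 0.3582]
orientation: [-1.144, -1.306, 1.307]
force: [-0.2, 0.4, -0.2]
opening: 0.0557
grasp [0.4819 0.4977 0.1912] yaw 97.59 -> twist -0.0011 then tool mm [  2.6 154.2   1.5]
```

View pics/w18.png

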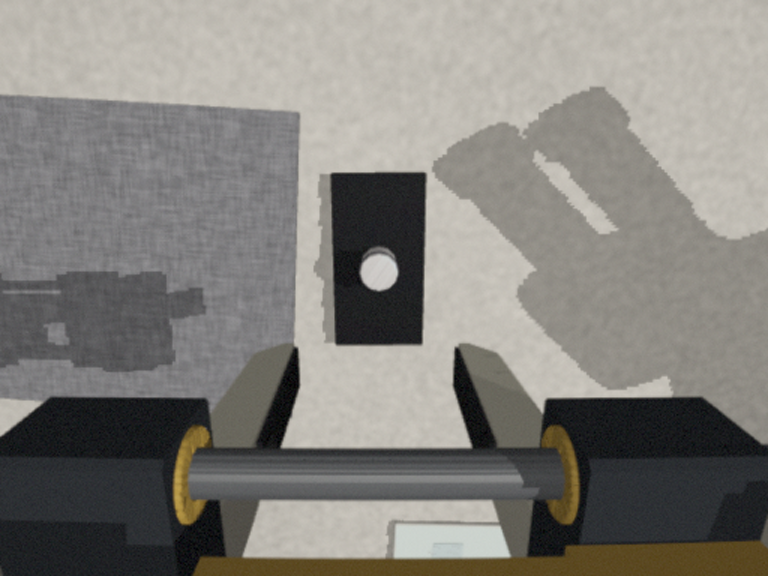

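```bash
python3 - <<'E'
from fit import *
im=shot("wrist");s=np.array
K=plane(im,s([(331,173),(426,173),(423,344),(335,345)])/1.5,.010)
o,R=fit([(-60,-31),(-60,31),(60,31),(60,-31)],K)
k=plane(im,s([(379,272)])/1.5,.036)[0];print(k)
go2(k[0],k[1],.0365,97.65)
E
```

```text
yaw 7.913 origin [0.4812 0.4997]
[[-0.7, -0.5], [-1.0, 0.5], [1.0, -0.1], [0.6, 0.1]]
[0.48092057 0.4996846  0.036     ]
grasp [0.4819 0.498  0.1916] yaw 97.6 -> twist -0.0009 then tool mm [  1.8 155.1   0.7]
```

```bash
python3 -m inch '[{"x":1.8,"y":30,"z":0.7,"twist":0},{"x":0,"y":40,"z":0,"twist":0},{"x":0,"y":40,"z":0,"twist":0},{"x":0,"y":30,"z":0,"twist":0},{"x":0,"y":12,"z":0,"twist":0},{"x":0,"y":6,"z":0,"twist":0},{"x":0,"y":0,"z":0,"twist":0},{"x":0,"y":0,"z":0,"twist":0},{"x":0,"y":0,"z":0,"twist":0}]'
python3 -m inch '[{"x":0,"y":0,"z":0,"twist":0},{"x":0,"y":0,"z":0,"twist":0},{"x":0,"y":0,"z":0,"twist":0},{"x":0,"y":0,"z":0,"twist":0},{"x":0,"y":0,"z":0,"twist":0},{"x":0,"y":0,"z":0,"twist":0}]' -1 45
python3 -c "
from h import *
go2(.59,-.0635,.21,97.65)"
```

```text
t: 53.3
tool_pos: [0.4813, 0.5012, 0.2029]
orientation: [-1.143, -1.31, 1.304]
force: [0.3, -0.5, -0.2]
opening: 0.0558
t: 53.9
tool_pos: [0.4805, 0.5005, 0.2004]
orientation: [-1.143, -1.307, 1.307]
force: [-0.7, 0.4, 0.3]
opening: 0.0231
grasp [0.4805 0.5005 0.0334] yaw 97.66 -> twist 0.0002 then tool mm [-573.6 -176.5  -33.4]
```

```bash
python3 -m inch '[{"x":0,"y":-10,"z":0,"twist":0},{"x":0,"y":-30,"z":0,"twist":0},{"x":0,"y":-45,"z":0,"twist":0},{"x":0,"y":-45,"z":0,"twist":0},{"x":-20,"y":-36,"z":0,"twist":0},{"x":-40,"y":-10,"z":-3,"twist":0},{"x":-45,"y":0,"z":-3,"twist":0},{"x":-45,"y":0,"z":-3,"twist":0},{"x":-45,"y":0,"z":-3,"twist":0},{"x":-45,"y":0,"z":-3,"twist":0},{"x":-45,"y":0,"z":-3,"twist":0},{"x":-45,"y":0,"z":-3,"twist":0}]' - 50
python3 -m inch '[{"x":-45,"y":0,"z":-3,"twist":0},{"x":-45,"y":0,"z":-3,"twist":0},{"x":-45,"y":0,"z":-3,"twist":0},{"x":-45,"y":0,"z":-3,"twist":0},{"x":-40,"y":0,"z":-2,"twist":0},{"x":-20,"y":0,"z":-1,"twist":0},{"x":-4,"y":0,"z":0,"twist":0},{"x":0,"y":0,"z":0,"twist":0},{"x":0,"y":0,"z":0,"twist":0},{"x":0,"y":0,"z":0,"twist":0},{"x":0,"y":0,"z":0,"twist":0}]'
python3 -c "
from h import *
go2(.59,-.0635,.1284,97.65)
im=shot('wrist');save(im,'w19',k=1.5)"
```

```text
t: 55.1
tool_pos: [0.5452, 0.1746, 0.3771]
orientation: [-1.143, -1.308, 1.307]
force: [1.4, -0.4, -2.0]
opening: 0.023
t: 56.2
tool_pos: [0.5926, -0.0623, 0.3765]
orientation: [-1.142, -1.308, 1.308]
force: [0.7, -0.1, -1.3]
opening: 0.0231
grasp [ 0.5926 -0.0623  0.2095] yaw 97.75 -> twist 0.0018 then tool mm [-0.8 81.1  2.8]
```

View pics/w19.png

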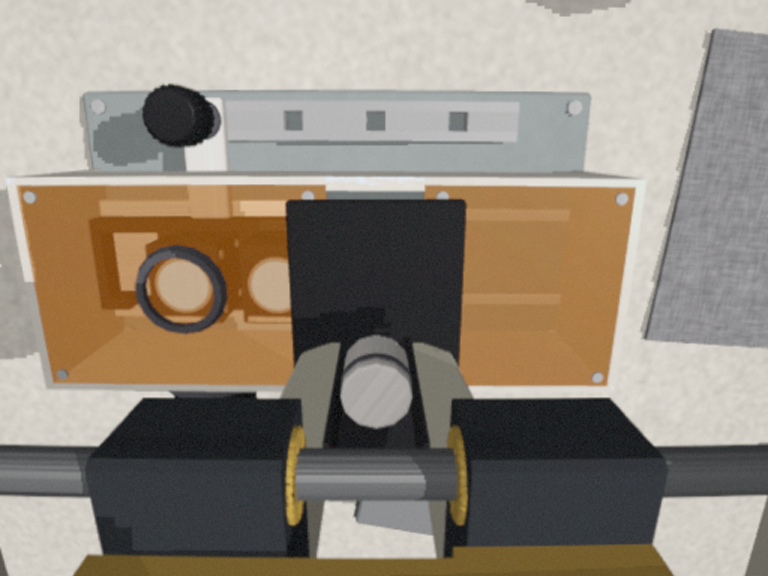

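```bash
python3 - <<'E'
from h import *
im=shot("wrist");save(im,"w19c",(180,110,325,160),5.5)
R,p=tool(im["s"]);g=p+R@[0,.167,0]
def T(c,z): return ((plane(im,np.atleast_2d(c)/1.5,z)-g)@R*1e3).round(1)[:,[0,2]]
print("cover near corners",T([(288,201),(465,201)],g[2]-.0234).tolist(), "want x +-31, z +60")
print("opening",T([(326,188),(424,188)],.1).tolist())
print("screws",T([(308,197),(443,197),(29,198),(622,199),(62,375),(598,378)],.1).tolist())
print("holes",T([(293,121),(376,121),(458,121)],.026).tolist())
E
```

```text
cover near corners [[-29.8, 59.0], [30.0, 59.1]] want x +-31, z +60
opening [[-25.2, 56.2], [24.2, 56.2]]
screws [[-34.5, 51.7], [34.0, 51.7], [-179.3, 51.9], [126.1, 51.2], [-179.3, -48.2], [126.2, -49.5]]
holes [[-52.2, 91.7], [0.0, 91.6], [51.7, 91.8]]
```

View pics/w19c.png

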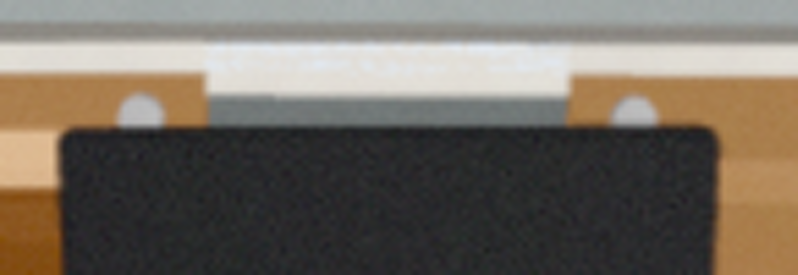

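```bash
python3 -m inch '[{"x":-0.5,"y":15,"z":2.5,"twist":0.002},{"x":0,"y":25,"z":0,"twist":0},{"x":0,"y":20,"z":0,"twist":0},{"x":0,"y":10,"z":0,"twist":0},{"x":0,"y":0,"z":0,"twist":0},{"x":0,"y":0,"z":0,"twist":0}]'
python3 -c "
from h import *
go2(.59,-.0635,.1284,97.65)
im=shot('wrist');save(im,'w20',k=1.5)"
```

```text
t: 56.9
tool_pos: [0.5904, -0.0644, 0.3067]
orientation: [-1.144, -1.306, 1.305]
force: [0.8, -0.7, -1.6]
opening: 0.0233
grasp [ 0.5904 -0.0644  0.1397] yaw 97.54 -> twist -0.0019 then tool mm [ 0.9 11.3  0.3]
```

View pics/w20.png

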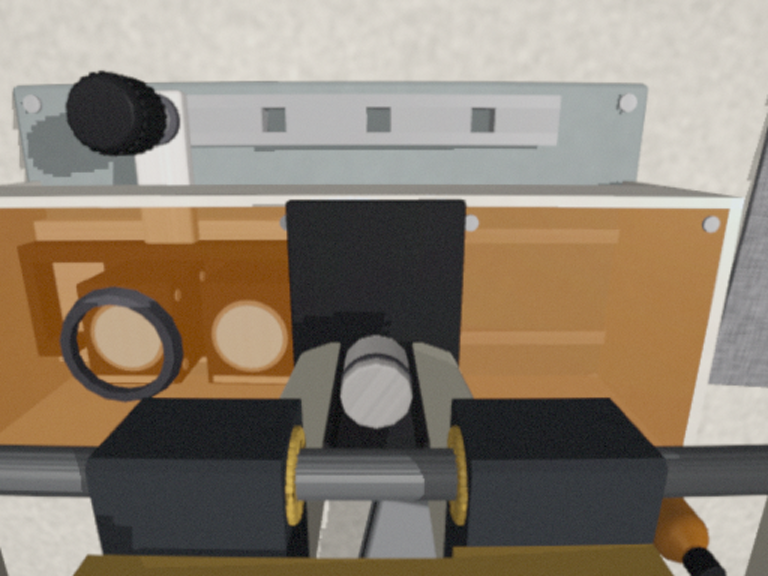

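```bash
python3 - <<'E'
from h import *
im=shot("wrist");save(im,"w20c",(180,120,325,170),5.5)
R,p=tool(im["s"]);g=p+R@[0,.167,0]
def T(c,z): return ((plane(im,np.atleast_2d(c)/1.5,z)-g)@R*1e3).round(1)[:,[0,2]]
print("cover near corners",T([(288,201),(465,201)],g[2]-.0234).tolist(), "want x +-31, z +60")
print("screws",T([(286,222),(472,223),(711,224)],.1).tolist(), "expect +-34.3,50 ; 126.3+.3")
print("holes",T([(274,119),(378,119),(483,119)],.026).tolist())
print("box corner near",T([(739,200)],.1))
E
```

```text
cover near corners [[-29.8, 59.0], [30.0, 59.1]] want x +-31, z +60
screws [[-33.8, 49.3], [36.0, 49.0], [128.0, 49.2]] expect +-34.3,50 ; 126.3+.3
holes [[-50.8, 89.7], [1.0, 89.6], [53.2, 89.8]]
box corner near [[137.3  58.4]]
```

View pics/w20c.png

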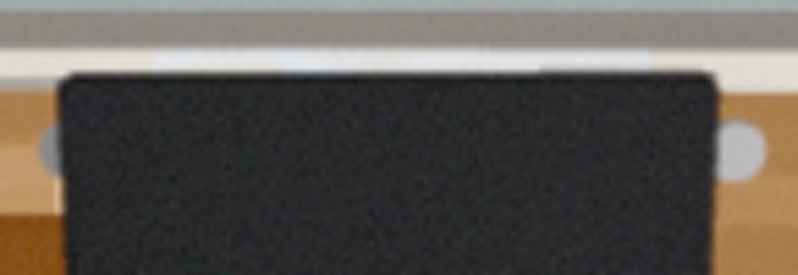

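```bash
python3 -m inch '[{"x":1.2,"y":0,"z":0.3,"twist":-0.001},{"x":0,"y":3,"z":0,"twist":0},{"x":0,"y":3,"z":0,"twist":0},{"x":0,"y":2,"z":0,"twist":0},{"x":0,"y":1,"z":0,"twist":0},{"x":0,"y":0,"z":0,"twist":0},{"x":0,"y":0,"z":0,"twist":0}]'
python3 -c "
from h import *
go2(.59,-.0635,.1284,97.65)"
```

```text
t: 57.7
tool_pos: [0.5898, -0.0632, 0.2974]
orientation: [-1.143, -1.306, 1.306]
force: [0.6, -0.2, -2.7]
opening: 0.0229
grasp [ 0.5898 -0.0632  0.1304] yaw 97.6 -> twist -0.0008 then tool mm [-0.3  2.  -0.1]
```

Step is 3 mm into the opening with no contact force. Lower the rest.

```bash
python3 -m inch '[{"x":0,"y":1,"z":0,"twist":0},{"x":0,"y":1,"z":0,"twist":0},{"x":0,"y":1,"z":0,"twist":0},{"x":0,"y":0,"z":0,"twist":0},{"x":0,"y":0,"z":0,"twist":0}]'
python3 -c "
from h import *
go2(.59,-.0635,.1284,97.65)"
```

```text
t: 58.2
tool_pos: [0.5899, -0.0632, 0.2954]
orientation: [-1.144, -1.307, 1.306]
force: [-3.8, 1.0, 5.2]
opening: 0.0232
grasp [ 0.59   -0.0632  0.1284] yaw 97.6 -> twist -0.0008 then tool mm [-0.3 -0.   0.1]
```

Seated at the expected height. Release, lift, and look.

```bash
python3 -m inch '[{"x":0,"y":0,"z":0,"twist":0},{"x":0,"y":0,"z":0,"twist":0},{"x":0,"y":0,"z":0,"twist":0},{"x":0,"y":-15,"z":0,"twist":0},{"x":0,"y":-40,"z":0,"twist":0},{"x":0,"y":-40,"z":0,"twist":0},{"x":0,"y":-40,"z":0,"twist":0},{"x":0,"y":0,"z":0,"twist":0},{"x":0,"y":0,"z":0,"twist":0},{"x":0,"y":0,"z":0,"twist":0}]' 0.3
python3 -c "
from fit import *
im=shot('wrist');save(im,'w21',k=1.5)
P=cloud(im)
t=shot('top');save(t,'t4',(255,130,425,250),4)
sc=shot('scene');save(sc,'s4',k=1.5)
go2(.59,-.0635,.2,97.65)
h=P[...,2];np.save('z.npy',h)"
```

```text
t: 59.2
tool_pos: [0.5896, -0.0631, 0.4285]
orientation: [-1.142, -1.305, 1.307]
force: [-0.1, 0.8, -0.5]
opening: 0.0601
grasp [ 0.589  -0.063   0.2607] yaw 97.6 -> twist -0.0009 then tool mm [-0.6 60.7 -1.1]
```

View pics/w21.png

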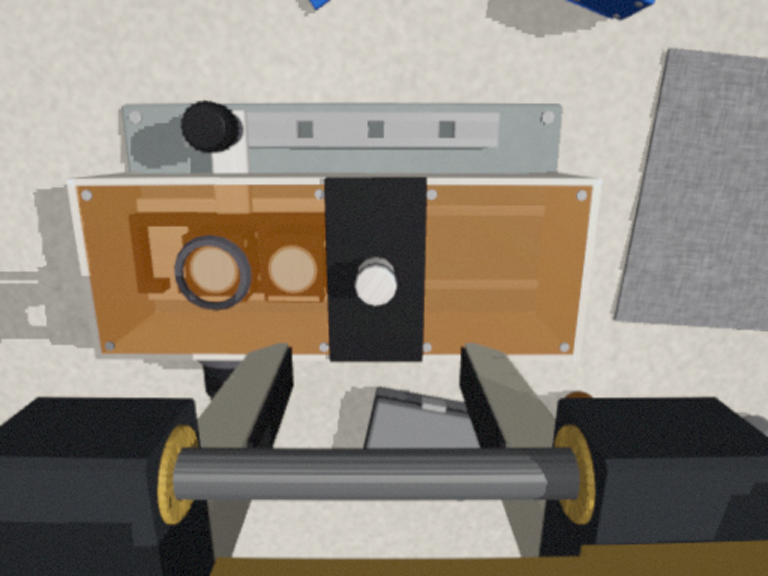

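View pics/s4.png

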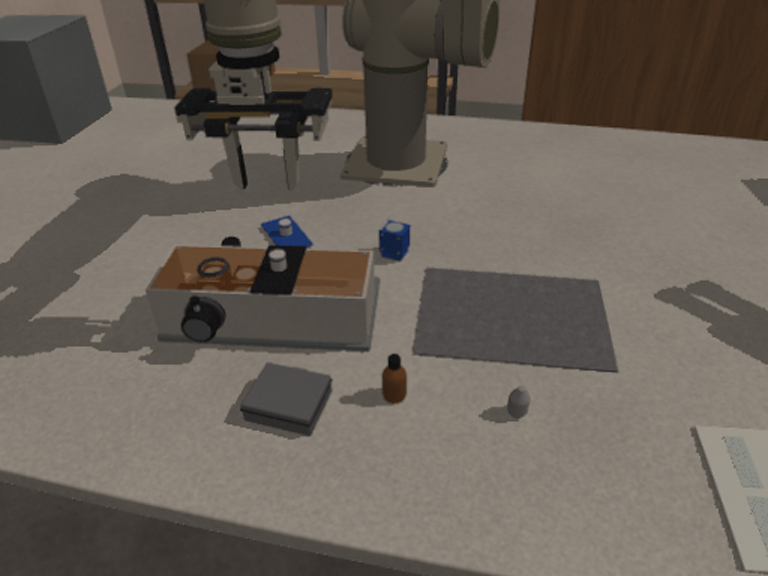

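```bash
python3 - <<'E'
import numpy as np
h=np.load('z.npy')
b=lambda u,v:np.median(h[v-3:v+4,u-3:u+4]).round(4)
for u,v in [(225,126),(277,126),(226,232),(275,232),(223,180),(277,180)]: print((u,v),b(u,v))
print("knob",b(138,84),"roof",b(330,180),b(190,215))
E
```

```text
(225, 126) 0.1047
(277, 126) 0.1046
(226, 232) 0.1048
(275, 232) 0.1049
(223, 180) 0.1047
(277, 180) 0.1046
knob 0.0907 roof 0.0996 0.0998
```

The cover plate reads 105 mm at all four corners, so it lies flat. The plunger knob top reads 91 mm, so the pin is home. Handing in.

```bash
python3 -c "
from plant import robot
print(robot.read_state()['force'].round(1)); print(robot.close_job())"
```

```text
[-0.5 -0.4  0.6]
the job is handed in; nothing more can be done
None
```

I finished the job and handed it in at about 59 s on the robot's clock. No verdict is reported.

- **Cubes:** I took the cover off, then plugged the two cubes on the mat into sockets C and B, windows towards the lamp collar's side. No third cube was present. Both tops measured about 91 mm above the bench, against 90 mm for fully seated. The second cube had been knocked about 5 cm aside, so I measured it again before gripping it.
- **Carriage:** I ran it to the last hole at the lamp collar's end. The plunger knob's top measured 91 mm, which means the pin is down in the hole, and the other three holes showed empty.
- **Cover:** It is back on the opening and flat. All six depth points on the plate read 105 mm, which is right for a fitted cover.
- **Bystanders and look-alikes:** The gripper never touched the oil bottle, slide box, objective or the blue look-alikes. They looked in place in the last pictures, but I did not re-measure them.

One disagreement: my first estimate of the changer's position was about 2–3 mm off in y, because the arm had not settled when I took the picture. I corrected it from the index holes and from views of the socket with the cube in hand before each insertion. No check failed at the end.

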